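Clip a circuit board to the inspection rest

ROBOT

A 6-joint arm with a two-finger parallel gripper is mounted at the origin on the work surface. World frame = base frame: x ahead of the robot, y to its left, z up, the work surface at z = 0. Lengths are in mm, angles in degrees, forces in N, time in s.
With the tool pointing down it reaches from about 300 to 850 mm from the base axis. Payload 4.2 kg.
Tool frame: the origin (TCP) lies at the very end of the fingers, on their centre line; the grasp point (between the pads) lies 19 mm behind it (hold_point_z is the z of the grasp point in the tool frame, in mm); z points along the fingers, y is the direction in which the jaws open and shut (so a half turn about z gives the same grasp; the last joint's range is limited). The gripper opens to 91 mm and grips with 3 to 60 N. Pads are 32 mm wide; open, the fingers measure 118 mm over their backs; the gripper's body (76 mm by 178 mm) begins 60 mm behind the grasp point.
Start: joints at [64.4, 18.312, 89.639, -0, 72.044, -1.146], TCP at [238.032, 523.437, 193.576] pointing down, gripper open.
Joint ranges: [-177.97, 177.97], [-48.28, 115.42], [12.27, 149.76], [-77.06, 257.06], [2.81, 150.46], [-146.56, 146.56]. Speed limits (degrees/s): [147.25, 147.25, 180, 180, 180, 180].

INTERFACE

Orientations are given as [roll, pitch, yaw] about the fixed x, y, z axes, in that order (R = Rz(yaw) Ry(pitch) Rx(roll)).
In Python, from workcell import state, grab_frame, job_done, hold_point_z gives the robot as it stands. The module is installed in compiled form; this text tells all that it offers.
- The arm moves only by the shell command python3 -m creep 'ROWS' [FORCE]. ROWS is JSON, a list of rows, each a list of 7 numbers: the closure, from 0 (fully open) to 1 (shut), then the shift along the tool's x, y, z in mm, then the turn, a rotation vector about the tool's x, y, z in degrees. A call has 1 to 5 rows; each row shifts and turns the commanded pose from where the row before left it, along the tool's axes as they then stand; what a row does not reach is not made up. A row lasts 1/8 s, in which the tool goes at most 62.5 mm and 10.7 degrees, less where a joint would pass 70% of its speed; a pose out of reach is approached as far as the arm can. A call is refused whole if a number of a shift passes 62.5 or a number of a turn 10.7, either way. A call with a gripper value outside its range is refused whole. The fingers move at their own pace and stop on an object; FORCE is the grip in N (left out, the last holds). Time passes only in rows, so rows that do not move let the fingers close. It gives the time, the measured TCP pose, the force and the opening at its end, in the units of the state.
- state(): the state, without advancing time (a new reading comes with each control period).
- grab_frame(name): name is "scene" or "side" or "wrist"; returns a dict with "frame" (420x560x3 uint8, red, green, blue), "fx", "fy", "cx", "cy" (pixels), "view" (4x4, takes a point from world to camera coordinates). Camera axes: x right, y down, z forward; pixel columns grow to the right and rows downward; lengths in mm; the calibration is good to about 2 mm. A picture is of the moment at which its call begins. There is no depth.
- job_done(): hands the job in, once; it reports no verdict.
The state is a dict: "time_s": time; "qpos": joint angles; "qvel": joint speeds; "effort": joint torques, N m; "ee_pos": TCP position; "ee_rot": TCP orientation; "force": force on the tool from outside, world axes, zero at the start; "torque": the same for the moment, N m; "gripper_width": finger opening in mm.
Only numpy, scipy, OpenCV 4.12 (cv2) and the standard library are available. Lean on these libraries where they do the work, as an engineer would, in place of code of your own. Each camera call takes 0.05 s, during which the arm holds its last target.

TASK

Take the green circuit board out of the rack and stand it on the ledge of the leaning inspection rest, centred, lying flat against the backplate with its component side facing out. Then squeeze the orange spring clip off its post, push it well down over the middle of the top edge, in line with the slope, and let it close on board and backplate together. Leave the blue board, the bottle, the tray and the screwdriver where they are.

Things in the scene. Friction and masses are not known exactly. Their poses are not given: they have to be found in the camera images.
- green_board: Green circuit board in a white frame, to be moved: a stiff panel 10 mm thick (x), 60 mm wide (y), 140 mm tall (z), about 0.12 kg, upright in one of the two rack slots. Origin: centre of its bottom edge; z up along its length, x out of the component side (chips 3 mm proud, at z = 45 to 100 mm; the top 40 mm are bare).
- green_board_front (a point): Point on the green board's component-side surface, at mid width and mid height (x = 5, z = 70 mm in the board's frame).
- blue_board: Bystander: blue circuit board of the same size and form, in the other slot of the rack.
- rack: Black slotted board rack, fixed, 92 (x) x 84 (y) x 44 mm high; origin: centre of its underside. Two slots along y at x = -22 and +22 mm, 12 mm wide, floor 8 mm and walls 44 mm above the table: lift a board over 40 mm straight up to free it.
- rest: Blue base of the inspection rest, fixed, 150 (x) x 110 (y) x 12 mm; origin: centre of its underside. It carries the leaning backplate; a 34 mm wide strut props the plate from behind, up to 88 mm above the table.
- face: Leaning aluminium backplate and ledge, fixed on the rest, 0.48 rad from vertical. Origin: corner of plate front and ledge top, mid width, 34 mm above the table. z up along the plate, x square out of its front, y along the ledge. Plate: 8 mm thick (x -8 to 0), 40 mm wide (less than the board). Ledge: 80 mm wide, 24 mm deep, 4 mm lip.
- face_top (a point): Middle of the top edge of the backplate's front surface, 138 mm up the slope from the ledge; the top of a seated board (x 0 to 10 mm in the face frame) ends 2 mm above it.
- post: Grey foot (90 x 80 x 12 mm) with an upright steel fin, fixed: fin 12 mm thick (x), 36 mm wide (y), its top 82 mm above the table; origin: centre of the underside. The clip starts clipped on the fin's top edge.
- clip: Orange spring clip, 0.1 kg, 26 mm wide (y), alike either way round. Origin: middle of its steel pivot barrel (radius 7 mm). z up towards the handles, x: opening direction. Two handle plates reach z = 49 mm, splayed to 57 mm over their outer ends. Pinched along x (10 N; grip with 25 N or more, near z = 35 mm) to parallel, 27 mm wide, they open the jaws. Jaws reach z = -42 mm.
- lip_a (a point): Inner face of one jaw's rubber lip, 38 mm below the barrel. The lips (z = -34 to -42 mm) are 8 mm apart closed, 31 mm apart fully open; an edge can enter between them up to the barrel.
- lip_b (a point): Inner face of the other jaw's lip.
- jaw_a (a joint): Opening angle of each jaw of the clip, rad (both alike): 0 closed, 0.30 fully open; about 0.05 on the post's 12 mm fin, about 0.13 closed on board and backplate together (18 mm).
- bottle: Bystander: amber bottle, 48 mm diameter, 105 mm tall, upright; origin: centre of its underside.
- tray: Bystander: open white tray 100 (x) x 130 (y) x 35 mm; origin: centre of its underside.
- driver: Bystander: blue-handled screwdriver lying on the table along its x.
Mind the look-alikes: they are no part of the job. What is shaped like the green_board but red is not meant.

How it is judged (in metres and radians):
On the way, in this order (a step that is already met when the one before it is completed fails the run):
1. the green board stands on the ledge, flat against the backplate, component side out, let go (x of green_board_front in the frame of face between 0.006 and 0.014 m and y of green_board_front in the frame of face between -0.014 and 0.014 m and z of green_board_front in the frame of face between 0.064 and 0.076 m and angle between the x axis of green_board and the x axis of face, either way round below 0.1 rad and angle between the z axis of green_board and the z axis of face, either way round below 0.12 rad and contact force between the fingers and green_board below 0.1 N and linear speed of green_board below 0.02 m/s), for 0.2 s.
2. the clip is open and off its post (value of joint jaw_a above 0.2 rad and distance between clip and post above 0.13 m), for 0.1 s.
At the end, for the whole second after the job is handed in: Green board on the ledge, component side out, flat on the plate (4 mm, 0.1 rad), centred within 14 mm; clip closed on board and backplate together (over 1.5 N on each), its barrel within 14 mm of mid width, at most 22 mm above the board's top, in line within 0.25 rad; both at rest (x of green_board_front in the frame of face between 0.006 and 0.014 m and y of green_board_front in the frame of face between -0.014 and 0.014 m and z of green_board_front in the frame of face between 0.064 and 0.076 m and angle between the x axis of green_board and the x axis of face, either way round below 0.1 rad and angle between the z axis of green_board and the z axis of face, either way round below 0.12 rad and x of clip in the frame of face between -0.007 and 0.009 m and y of clip in the frame of face between -0.014 and 0.014 m and z of clip in the frame of face between 0.14 and 0.162 m and angle between the z axis of clip and the z axis of face, either way round below 0.25 rad and angle between the y axis of clip and the y axis of face, either way round below 0.25 rad and value of joint jaw_a between 0.07 and 0.2 rad and contact force between clip and green_board above 1.5 N and contact force between clip and face above 1.5 N and linear speed of each of clip, green_board below 0.02 m/s); the robot touches nothing.
It fails at once if blue board pushed, lifted or tipped (distance of blue_board from where it was at the start of the episode above 0.02 m or angle between blue_board's own z axis and vertical above 0.3 rad).
It fails at once if bottle pushed, lifted or tipped (distance of bottle from where it was at the start of the episode above 0.03 m or angle between bottle's own z axis and vertical above 0.3 rad).
It fails at once if tray pushed, lifted or tipped (distance of tray from where it was at the start of the episode above 0.03 m or angle between tray's own z axis and vertical above 0.3 rad).
It fails at once if screwdriver moved (distance of driver from where it was at the start of the episode above 0.04 m).
It also fails if it takes over 58 s, if anything falls off the work surface, if the arm or the gripper's body presses on something with over 40 N, if the wrist force passes 120 N, or if a joint passes its speed limit or range.

## Working session

There is one attempt and no reset: what is moved stays moved. The work goes in short steps, Python scripts to look and compute and a shell command to move; the robot and the scene stay as the last step left them, time stands still between calls to the robot, and variables do not carry over. Pictures are saved under pics/ and viewed, and the job is handed in when it is done.

```bash
mkdir -p pics; ls; cat > h.py <<'E'
import numpy as np, cv2, json
from scipy.spatial.transform import Rotation as R
from workcell import state, grab_frame, job_done, hold_point_z
def grab(n,save=None):
    g=grab_frame(n)
    if save: cv2.imwrite('pics/'+save+'.png',cv2.cvtColor(g['frame'],cv2.COLOR_RGB2BGR))
    np.savez('cam_'+n+'.npz',**{k:np.array(v) for k,v in g.items()})
    return g
def load(n):
    d=np.load('cam_'+n+'.npz'); return {k:d[k] for k in d}
def proj(g,P):
    P=np.atleast_2d(np.array(P,float)); V=np.array(g['view']); C=P@V[:3,:3].T+V[:3,3]
    return np.c_[g['fx']*C[:,0]/C[:,2]+g['cx'], g['fy']*C[:,1]/C[:,2]+g['cy']]
def ray(g,u,v):
    V=np.array(g['view']); Rm=V[:3,:3]; o=-Rm.T@V[:3,3]
    d=Rm.T@np.array([(u-g['cx'])/g['fx'],(v-g['cy'])/g['fy'],1.]); return o,d/np.linalg.norm(d)
def onz(g,u,v,z):
    o,d=ray(g,u,v); return o+d*(z-o[2])/d[2]
def tri(a,b):
    A=[];y=[]
    for (g,u,v) in (a,b):
        o,d=ray(g,u,v); M=np.eye(3)-np.outer(d,d); A.append(M); y.append(M@o)
    return np.linalg.lstsq(np.vstack(A),np.hstack(y),rcond=None)[0]
E
python3 - <<'E'
from h import *
for n in ('scene','side','wrist'):
    g=grab(n,n+'0'); V=np.array(g['view']); print(n,g['fx'],g['cx'],-V[:3,:3].T@V[:3,3])
s=state(); print(s, hold_point_z() if callable(hold_point_z) else hold_point_z)
E
```

```text
pics
scene 500.9959590459599 289.3114981428014 [1385.91795638 -503.86730968  990.00412602]
side 414.57931500076387 276.69008669673804 [ 316.10792306 -635.27725132  664.75457684]
wrist 317.06954292240493 276.04213988812563 [170.69826011 553.10676947 384.31222525]
{'time_s': 0.15, 'qpos': array([ 6.44017501e+01,  1.83439603e+01,  8.96878447e+01, -7.97260302e-04,
        7.20453949e+01, -1.14590168e+00]), 'qvel': array([ 0.07203454, -0.227014  , -0.30337339, -0.03975904,  0.24485018,
       -0.02343846]), 'effort': array([ 6.17458081e-04, -4.12779415e+01, -2.32153630e+01,  7.27913808e-02,
        4.33525967e-02, -8.00126122e-05]), 'ee_pos': array([237.84634308, 523.06840364, 192.92307196]), 'ee_rot': array([-1.79922800e+02, -7.85922967e-04,  1.55547898e+02]), 'force': array([-0.32915255, -0.37536965,  0.4234026 ]), 'torque': array([ 0.02371466, -0.05186232, -0.05738254]), 'gripper_width': 91.17954707580857} -18.8
```

View pics/scene0.png

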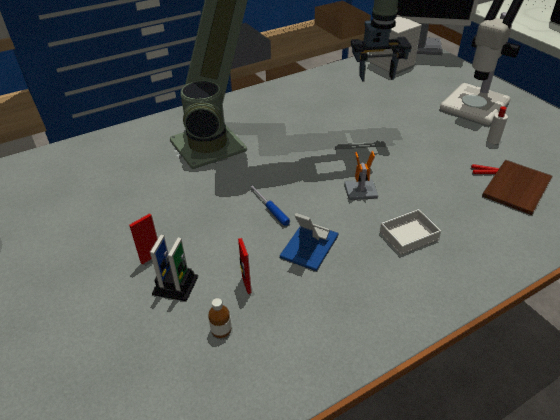

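View pics/side0.png

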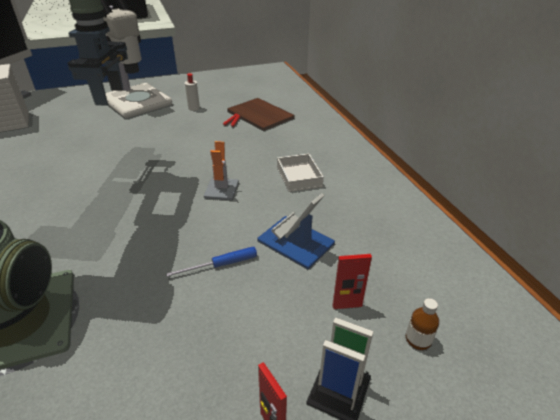

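View pics/wrist0.png

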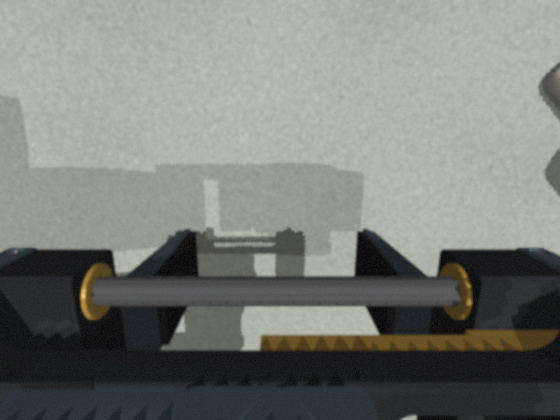

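The scene view shows the rack at (175,275), holding the blue board at (160,262) and the green board at (178,265). Red look-alikes are at (144,240) and (244,265). The rest is at (310,243), the post and clip at (363,178), the bottle at (220,318), the tray at (410,230) and the screwdriver at (272,207). I'll enlarge to confirm.

```bash
python3 - <<'E'
from h import *
def crop(n,x,y,w,h,k):
    f=load(n)['frame'][y:y+h,x:x+w,::-1]; return cv2.resize(f,None,fx=k,fy=k,interpolation=cv2.INTER_CUBIC)
a=crop('scene',120,205,100,100,4); b=crop('side',290,310,100,100,4)
cv2.imwrite('pics/rack.png',np.hstack([a,b]))
a=crop('scene',270,200,80,75,5); b=crop('side',250,185,80,75,5) 
c=crop('scene',325,135,80,75,5); d=crop('side',180,130,80,75,5)
cv2.imwrite('pics/rest.png',np.vstack([np.hstack([a,b])]));cv2.imwrite('pics/post.png',np.vstack([np.hstack([c,d])]))
E
```

```text
(no output)
```

View pics/rack.png

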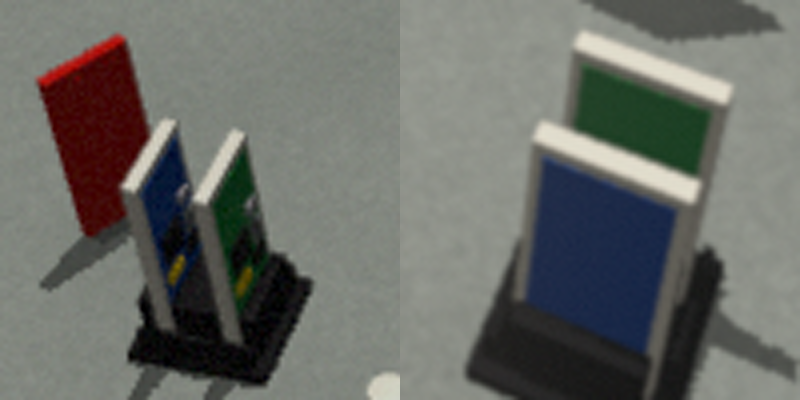

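View pics/rest.png

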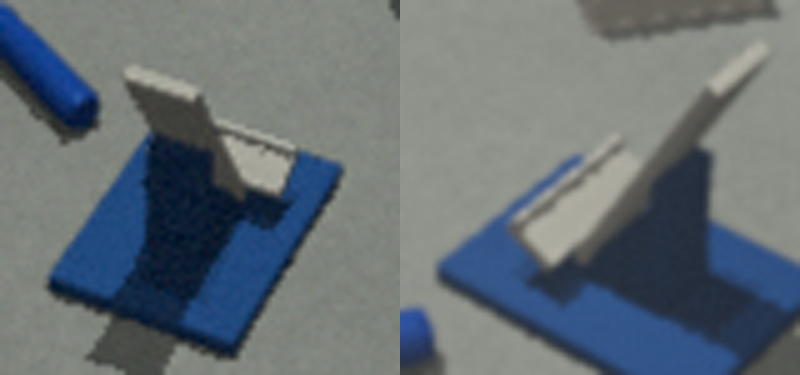

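View pics/post.png

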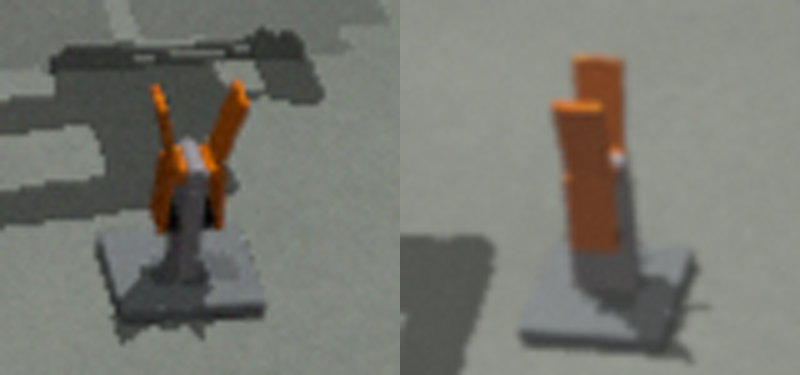

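The enlarged crops confirm it: the white-framed green board, at scene (178,265), stands in the rack next to the blue one with its chips towards the scene camera. The red boards stand on their own. Next I'll fit poses from picked corners.

```bash
python3 - <<'E'
from h import *
S=load('scene');D=load('side')
def cs(x,y,ox,oy,k): return ((x+.5)/k-.5+ox,(y+.5)/k-.5+oy)
print('green top z148')
for p in [(195,197),(212,207),(245,135),(232,128)]: print('S',onz(S,*cs(*p,120,205,4),148).round(1))
for p in [(585,32),(733,87),(727,104),(575,48)]: print('D',onz(D,*cs(p[0]-400,p[1],290,310,4),148).round(1))
print('blue')
for p in [(123,187),(138,195),(177,122),(163,118)]: print('S',onz(S,*cs(*p,120,205,4),148).round(1))
for p in [(542,122),(700,185),(696,203),(535,142)]: print('D',onz(D,*cs(p[0]-400,p[1],290,310,4),148).round(1))
print('rest base z12')
for p in [(342,165),(240,345),(52,280)]: print('S',onz(S,*cs(*p,270,200,5),12).round(1))
for p in [(40,268),(180,155)]: print('D',onz(D,*cs(*p,250,185,5),12).round(1))
for p in [(334,241),(312,263)]: print('D',onz(D,*p,12).round(1))
print('plate top')
zt=34+138*np.cos(.48); zb=zt+8*np.sin(.48)
for p in [(125,66),(198,90)]: print('S',onz(S,*cs(*p,270,200,5),zt).round(1))
for p in [(308,84),(362,40)]: print('D frontedge',onz(D,*cs(*p,250,185,5),zt).round(1))
for p in [(317,97),(370,48)]: print('D backedge',onz(D,*cs(*p,250,185,5),zt-8*np.sin(.48)).round(1))
print('foot z12')
for p in [(97,237),(122,307),(265,302)]: print('S',onz(S,*cs(*p,325,135,5),12).round(1))
for p in [(695,250),(665,335),(520,330)]: print('D',onz(D,*cs(p[0]-400,p[1],180,130,5),12).round(1))
print('handles tri')
a=[(157,86),(241,84)]; b=[(598,60),(577,103)]
for p in a:
  for q in b:
    A=(S,*cs(*p,325,135,5)); B=(D,*cs(q[0]-400,q[1],180,130,5)); P=tri(A,B); print(p,q,P.round(1),(proj(S,P)-A[1:]).round(1),(proj(D,P)-B[1:]).round(1))
E
```

```text
green top z148
S [ 567.1 -334.8  148. ]
S [ 579.5 -329.4  148. ]
S [ 535.1 -291.3  148. ]
S [ 525.6 -295.7  148. ]
D [ 529.6 -292.3  148. ]
D [ 570.4 -332.3  148. ]
D [ 564.7 -338.   148. ]
D [ 522.9 -297.8  148. ]
blue
S [ 538.  -367.4  148. ]
S [ 548.5 -362.2  148. ]
S [ 503.7 -321.8  148. ]
S [ 496.1 -327.7  148. ]
D [ 497.9 -323.1  148. ]
D [ 539.5 -364.2  148. ]
D [ 534.9 -369.9  148. ]
D [ 492.2 -329.9  148. ]
rest base z12
S [604.7 124.4  12. ]
S [685.4   2.6  12. ]
S [595.4 -57.1  12. ]
D [509.9  63.2  12. ]
D [600.8 121.2  12. ]
D [675.2  -3.6  12. ]
D [599.1 -52.9  12. ]
plate top
S [607.1 -19.3 156.4]
S [640.6   1.9 156.4]
D frontedge [602.9 -19.7 156.4]
D frontedge [636.2   1.3 156.4]
D backedge [605.  -24.6 152.7]
D backedge [ 6.394e+02 -4.000e-01  1.527e+02]
foot z12
S [431.2 270.7  12. ]
S [493.8 243.9  12. ]
S [535.1 320.2  12. ]
D [530.7 315.3  12. ]
D [494.9 242.3  12. ]
D [422.9 271.7  12. ]
handles tri
(157, 86) (598, 60) [479.2 266.8 162.2] [[ 0.4 -1.5]] [[0.9 1.6]]
(157, 86) (577, 103) [465.6 276.7 142.2] [[-0.3  0.8]] [[-0.5 -0.9]]
(241, 84) (598, 60) [486.4 322.3 139.1] [[-0.3  0.8]] [[-0.5 -0.9]]
(241, 84) (577, 103) [472.2 333.4 117.8] [[-1.   3.2]] [[-1.8 -3.4]]
```

```bash
cat >> h.py <<'E'
def pose(p,rpy):
    T=np.eye(4);T[:3,:3]=R.from_euler('xyz',rpy,degrees=True).as_matrix();T[:3,3]=p;return T
def cur():
    s=state(); return pose(s['ee_pos'],s['ee_rot'])
def screw(T0,T1,n=None):
    from scipy.linalg import logm
    L=np.real(logm(np.linalg.inv(T0)@T1)); v=L[:3,3]; w=np.degrees([L[2,1],L[0,2],L[1,0]])
    if n is None: n=int(np.ceil(max(np.abs(v).max()/60,np.linalg.norm(v)/62,np.linalg.norm(w)/10.5,1)))
    print('rows',n,'each shift',(v/n).round(2),'turn',(w/n).round(2)); return n
def down(p,yaw): return pose(p,[180,0,yaw])
def st():
    s=state(); print('t',round(s['time_s'],2),'pos',s['ee_pos'].round(1),'rot',s['ee_rot'].round(2),'F',s['force'].round(1),'w',round(s['gripper_width'],1),'q',s['qpos'].round(1))
E
python3 - <<'E'
from h import *
T0=cur(); 
T1=T0.copy(); T1[2,3]+=90
screw(T1,down([549.4,-314,270],46.3),20)
E
python3 -m creep '[[0,0,0,-45,0,0,0],[0,0,0,-45,0,0,0]]'
```

```text
rows 20 each shift [-51.5    8.61   0.65] turn [-0.    0.    5.46]
time_s: 0.4
ee_pos: [237.8, 523.0, 283.8]
ee_rot: [-179.9, -0.0, 155.5]
force: [0.0, 1.2, 0.3]
gripper_width: 91.3
```

```bash
python3 -m creep '[[0,-51.5,8.5,0.5,0,0,5.5],[0,-51.5,8.5,0.5,0,0,5.5],[0,-51.5,8.5,0.5,0,0,5.5],[0,-51.5,8.5,0.5,0,0,5.5],[0,-51.5,8.5,0.5,0,0,5.5]]'; python3 -c "
from h import *
st();screw(cur(),down([549.4,-314,270],46.3),15)"
```

```text
time_s: 1.02
ee_pos: [471.6, 408.8, 280.4]
ee_rot: [-180.0, -0.0, 127.9]
force: [0.6, -0.1, -0.1]
gripper_width: 91.1
t 1.02 pos [471.6 408.8 280.4] rot [-1.7996e+02 -1.0000e-02  1.2787e+02] F [ 0.6 -0.1 -0.1] w 91.1 q [39.9 20.8 73.6  0.  85.7  2. ]
rows 15 each shift [-52.16   8.31   0.69] turn [-0.    0.    5.44]
```

```bash
python3 -m creep '[[0,-52,8.5,0.5,0,0,5.5],[0,-52,8.5,0.5,0,0,5.5],[0,-52,8.5,0.5,0,0,5.5],[0,-52,8.5,0.5,0,0,5.5],[0,-52,8.5,0.5,0,0,5.5]]' >/dev/null;  python3 -m creep '[[0,-52,8.5,0.5,0,0,5.5],[0,-52,8.5,0.5,0,0,5.5],[0,-52,8.5,0.5,0,0,5.5],[0,-52,8.5,0.5,0,0,5.5],[0,-52,8.5,0.5,0,0,5.5]]'; python3 -c "
from h import *
st();screw(cur(),down([549.4,-314,270],46.3))"
```

```text
time_s: 2.28
ee_pos: [665.0, -60.2, 275.3]
ee_rot: [-179.9, 0.0, 72.9]
force: [1.4, -0.6, -0.4]
gripper_width: 91.1
t 2.27 pos [665.  -60.2 275.3] rot [-1.7995e+02  1.0000e-02  7.2870e+01] F [ 1.4 -0.6 -0.4] w 91.1 q [-6.2 25.3 67.4  0.  87.4 11. ]
rows 5 each shift [-55.97   5.81   1.06] turn [-0.01  0.    5.31]
```

```bash
python3 -m creep '[[0,-52,8.5,0.5,0,0,5.3],[0,-52,8.5,0.5,0,0,5.3],[0,-52,8.5,0.5,0,0,5.3],[0,-52,8.5,0.5,0,0,5.3],[0,-52,8.5,0.5,0,0,5.3]]'; python3 -c "
from h import *
st();screw(cur(),down([549.4,-314,270],46.3));grab('wrist','w1')"
```

```text
time_s: 2.9
ee_pos: [582.3, -308.1, 272.8]
ee_rot: [-179.9, 0.0, 46.4]
force: [-0.7, -0.0, -0.1]
gripper_width: 91.4
t 2.9 pos [ 582.3 -308.1  272.8] rot [-1.7995e+02  1.0000e-02  4.6370e+01] F [-0.7 -0.  -0.1] w 91.4 q [-28.9  24.4  69.1   0.   86.6  14.7]
rows 1 each shift [-27.   -19.69   2.79] turn [-0.05  0.01  0.07]
```

View pics/w1.png

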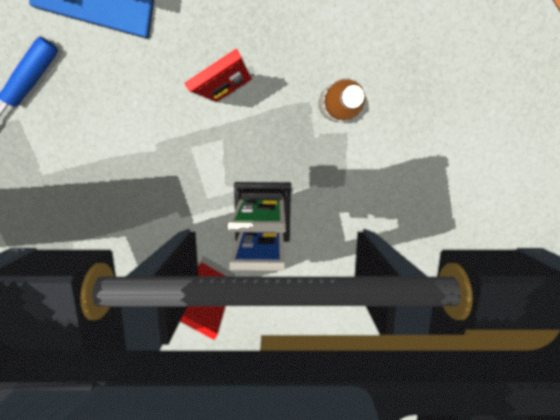

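The wrist view shows the green board's white top edge at about (229–284, 226) and the blue's at about (231–285, 265), both aligned with the image axes. I'll measure them.

```bash
python3 - <<'E'
from h import *
g=load('wrist'); f=g['frame'][170:280,200:320,::-1]; cv2.imwrite('pics/w1c.png',cv2.resize(f,None,fx=6,fy=5.4,interpolation=cv2.INTER_CUBIC))
E
```

```text
(no output)
```

View pics/w1c.png

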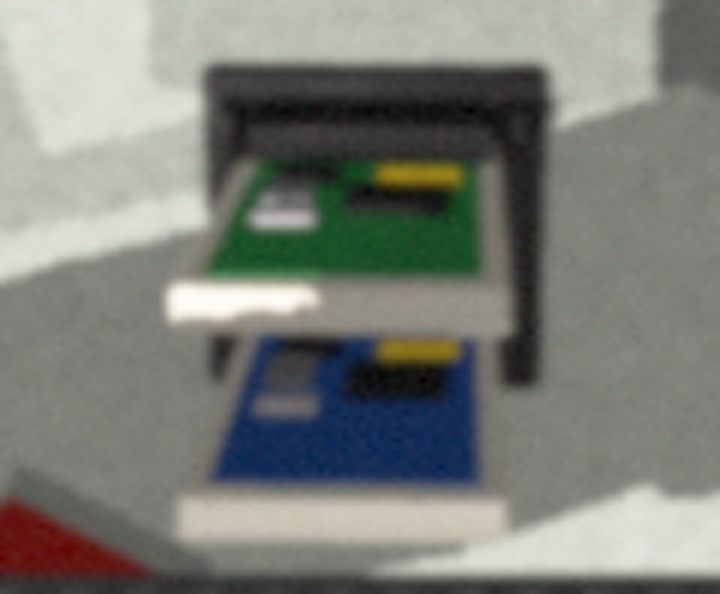

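```bash
python3 - <<'E'
from h import *
g=load('wrist')
P=[onz(g,x/6+200-.4,y/5.4+170-.4,148) for x,y in [(168,283),(512,287),(514,333),(167,322)]]
P=np.array(P); print(P.round(1),P.mean(0)); v=P[0]-P[1]; print(np.degrees(np.arctan2(v[1],v[0]))-90, np.linalg.norm(v))
v=P[3]-P[2]; print(np.degrees(np.arctan2(v[1],v[0]))-90, np.linalg.norm(v), np.linalg.norm(P[0]-P[3]))
Q=np.array([onz(g,x/6+200-.4,y/5.4+170-.4,148) for x,y in [(175,495),(508,497),(506,541),(177,543)]]); print('blue',Q.mean(0))
screw(cur(),down([*P.mean(0)[:2],190],46.5))
E
```

```text
[[ 529.3 -289.8  148. ]
 [ 572.  -331.5  148. ]
 [ 565.9 -338.6  148. ]
 [ 523.5 -295.2  148. ]] [ 547.6977089  -313.77830301  148.        ]
45.63489645523944 59.710469689503036
44.28732614732223 60.64968353102824 7.913472129632379
blue [ 516.54348433 -345.75080242  148.        ]
rows 2 each shift [-10.29 -11.28  41.45] turn [ 0.01  0.19 -0.28]
```

```bash
python3 -c "
from h import *
screw(cur(),down([548.2,-313.9,190],45.8),2)"; python3 -m creep '[[0,-11,-11.5,41,0,0,0.3],[0,-11,-11.5,41,0,0,0.2],[0,0,0,0,0,0,0]]' 35;  python3 -c "
from h import *
st();screw(cur(),down([548.2,-313.9,108],45.8),3);grab('wrist','w2');grab('side','d2')"
```

```text
rows 2 each shift [-10.22 -11.    41.45] turn [0.01 0.19 0.07]
time_s: 3.32
ee_pos: [548.3, -305.2, 188.0]
ee_rot: [-179.5, 0.1, 46.0]
force: [-0.1, -0.6, 0.6]
gripper_width: 91.2
t 3.33 pos [ 548.3 -305.2  188. ] rot [-1.795e+02  1.200e-01  4.601e+01] F [-0.1 -0.6  0.6] w 91.2 q [-30.2  23.6  82.4   0.   74.6  13.8]
rows 3 each shift [-2.08  2.11 26.67] turn [-0.17  0.04  0.07]
```

View pics/w2.png

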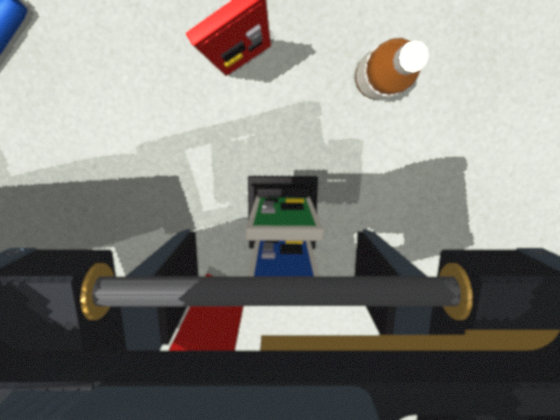

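View pics/d2.png

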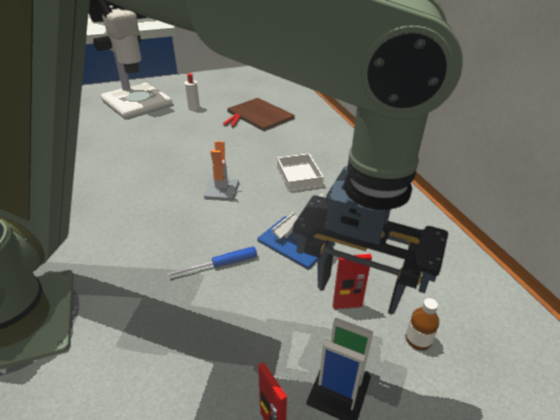

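```bash
python3 - <<'E'
from h import *
g=load('wrist')
for z in (148,): print(onz(g,247,231,z),onz(g,322,231,z),(onz(g,247,234,z)+onz(g,322,234,z))/2)
print('cam', -g['view'][:3,:3].T@g['view'][:3,3])
f=g['frame'][210:250,230:340,::-1]; cv2.imwrite('pics/w2c.png',cv2.resize(f,None,fx=7,fy=7,interpolation=cv2.INTER_CUBIC))
E
```

```text
[ 528.11360398 -292.83187483  148.        ] [ 569.67036933 -332.67651944  148.        ] [ 547.21683006 -314.51537034  148.        ]
cam [ 599.34142286 -253.98625083  379.34057051]
```

View pics/w2c.png

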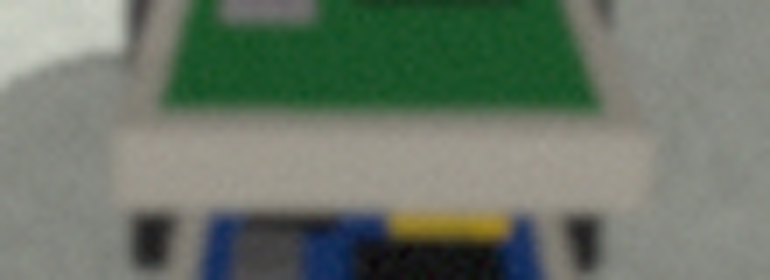

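```bash
python3 -c "
from h import *
screw(cur(),down([548,-313.9,188],45.8),1)"; python3 -m creep '[[0,-6.5,6,0,-0.5,0,0.2],[0,0,0,0,0,0,0],[0,0,0,0,0,0,0]]';  python3 -c "
from h import *
st();screw(cur(),down([548,-313.9,108.5],45.8),3)"
```

```text
rows 1 each shift [-8.23  1.56  4.82] turn [ 0.13 -0.05  0.26]
time_s: 3.8
ee_pos: [551.7, -315.6, 192.3]
ee_rot: [179.4, -0.0, 45.8]
force: [-0.8, -0.1, -0.6]
gripper_width: 91.2
t 3.8 pos [ 551.7 -315.6  192.3] rot [ 1.7942e+02 -3.0000e-02  4.5840e+01] F [-0.8 -0.1 -0.6] w 91.2 q [-30.8  23.5  81.8  -0.1  74.1  13.4]
rows 3 each shift [-0.44 -1.42 27.92] turn [ 0.19 -0.01  0.01]
```

```bash
python3 -m creep '[[0,-1,-4,0,0.5,0,0],[0,0,0,0,0,0,0],[0,0,0,0,0,0,0]]' >/dev/null;  python3 -c "
from h import *
st();screw(cur(),down([548,-313.9,108.5],45.8),3)"
```

```text
t 4.17 pos [ 547.5 -313.3  191.5] rot [-1.800e+02 -1.000e-02  4.585e+01] F [ 0.1  0.5 -0.5] w 91.5 q [-30.8  23.5  82.    0.   74.5  13.3]
rows 3 each shift [-0.03  0.25 27.66] turn [-0.   -0.    0.02]
```

```bash
python3 -m creep '[[0,0,0.2,28,0,0,0],[0,0,0.2,28,0,0,0],[0,0,0.2,27,0,0,0],[0,0,0,0,0,0,0]]' >/dev/null;  python3 -c "
from h import *
st();grab('side','d3')"
```

```text
t 4.67 pos [ 546.6 -312.9  106.3] rot [-1.7971e+02  6.0000e-02  4.5850e+01] F [-0.2  0.6  0.1] w 90.8 q [-30.8  26.9  89.1   0.   64.3  13.3]
```

View pics/d3.png

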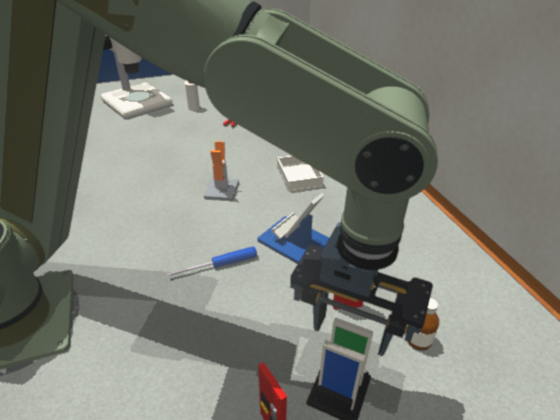

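The side view shows the fingers on either side of the green board, around (340,330), and clear of the blue. Closing now.

```bash
python3 -m creep '[[1,0,0,0,0,0,0],[1,0,0,0,0,0,0],[1,0,0,0,0,0,0],[1,0,0,0,0,0,0],[1,0,0,0,0,0,0]]' 40;  python3 -c "
from h import *
st()"
```

```text
time_s: 5.35
ee_pos: [548.2, -313.9, 109.1]
ee_rot: [179.9, -0.0, 45.8]
force: [-0.8, 0.2, 4.3]
gripper_width: 59.3
t 5.35 pos [ 548.2 -313.9  109.1] rot [ 1.7994e+02 -2.0000e-02  4.5850e+01] F [-0.8  0.2  4.3] w 59.3 q [-30.8  26.8  88.9   0.   64.2  13.3]
```

```bash
python3 -m creep '[[1,0,0,-15,0,0,0],[1,0,0,-25,0,0,0],[1,0,0,-30,0,0,0],[1,0,0,-40,0,0,0],[1,0,0,-40,0,0,0]]' ; python3 -m creep '[[1,0,0,-30,0,0,0],[1,0,0,0,0,0,0],[1,0,0,0,0,0,0]]' >/dev/null;  python3 -c "
from h import *
st();grab('scene','s4');grab('side','d4')
for n,x,y,w,h in (('scene',120,160,130,150),('side',260,170,200,240)):
    f=load(n)['frame'][y:y+h,x:x+w,::-1]; cv2.imwrite('pics/c4'+n+'.png',cv2.resize(f,None,fx=2.5,fy=2.5))
"
```

```text
time_s: 5.98
ee_pos: [547.7, -313.6, 260.1]
ee_rot: [-180.0, -0.0, 45.8]
force: [1.7, -0.2, -1.6]
gripper_width: 59.2
t 6.35 pos [ 547.2 -313.4  287. ] rot [-1.7984e+02  3.0000e-02  4.5850e+01] F [ 0.1 -1.1 -1.6] w 59.4 q [-30.8  21.5  71.7   0.   87.   13.3]
```

View pics/c4side.png

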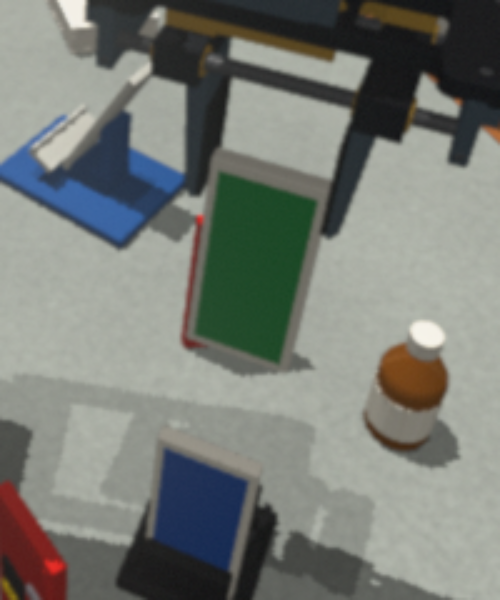

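View pics/c4scene.png

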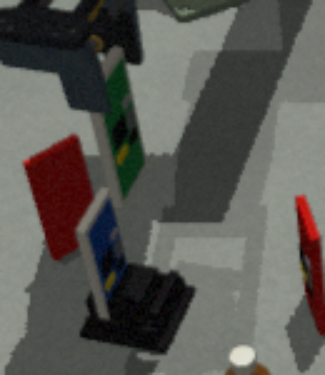

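```bash
cat >> h.py <<'E'
def face(ox=587.5,oy=44.7,yaw=122.4,oz=34):
    T=np.eye(4); a=np.radians(yaw); xh=np.array([np.cos(a),np.sin(a),0]); zh=np.array([0,0,1.])
    x=np.cos(.48)*xh+np.sin(.48)*zh; z=np.cos(.48)*zh-np.sin(.48)*xh
    T[:3,0]=x;T[:3,2]=z;T[:3,1]=np.cross(z,x);T[:3,3]=[ox,oy,oz]; return T
def tool_in_face(x,y,z,F=None):   # board grasp: tool x=face x, z=-face z
    F=face() if F is None else F
    G=np.eye(4);G[1,1]=G[2,2]=-1;G[:3,3]=[x,y,z]; return F@G
E
python3 - <<'E'
from h import *
T=tool_in_face(30,0,261); print(T[:3,3],R.from_matrix(T[:3,:3]).as_euler('xyz',degrees=True)); n=screw(cur(),T,10)
from scipy.linalg import logm,expm
L=logm(np.linalg.inv(cur())@T)
for k in range(0,11,2):
    M=cur()@expm(L*k/10); print(M[:3,3].round(0),(M@[0,0,101,1])[:3].round(0))
g=load('side'); 
F=face(); pts=[(0,20,138),(0,-20,138),(-8,20,138),(-8,-20,138),(24,40,0),(24,-40,0),(24,40,4),(24,-40,4)]
print(proj(load('side'),[(F@[*p,1])[:3] for p in pts]).round(0).tolist())
E
```

```text
[637.82191472 -34.59464943 279.35905011] [180.         -27.50197417 122.4       ]
rows 10 each shift [30.19  6.71  7.72] turn [ 1.81  2.31 -7.5 ]
[ 547. -313.  286.] [ 547. -313.  185.]
[ 594. -272.  273.] [ 593. -262.  173.]
[ 628. -219.  265.] [ 625. -199.  166.]
[ 648. -159.  263.] [ 639. -130.  167.]
[651. -96. 268.] [635. -60. 175.]
[638. -35. 279.] [613.   5. 190.]
[[312.0, 201.0], [323.0, 192.0], [315.0, 204.0], [326.0, 195.0], [274.0, 230.0], [295.0, 213.0], [274.0, 230.0], [295.0, 212.0]]
```

```bash
python3 -m creep '[[1,0,0,-30,0,0,0],[1,30,6.5,7.5,1.8,2.3,-7.5],[1,30,6.5,7.5,1.8,2.3,-7.5],[1,30,6.5,7.5,1.8,2.3,-7.5],[1,30,6.5,7.5,1.8,2.3,-7.5]]' >/dev/null; python3 -m creep '[[1,30,6.5,7.5,1.8,2.3,-7.5],[1,30,6.5,7.5,1.8,2.3,-7.5],[1,30,6.5,7.5,1.8,2.3,-7.5],[1,30,6.5,7.5,1.8,2.3,-7.5],[1,30,6.5,7.5,1.8,2.3,-7.5]]' ; python3 -c "
from h import *
st();screw(cur(),tool_in_face(30,0,261))"
```

```text
time_s: 7.7
ee_pos: [661.4, -73.1, 297.7]
ee_rot: [-178.2, -24.9, 114.3]
force: [-0.3, -0.1, -2.2]
gripper_width: 59.8
t 7.7 pos [661.4 -73.1 297.7] rot [-178.17  -24.88  114.27] F [-0.3 -0.1 -2.2] w 59.8 q [-16.5  35.5  51.3  18.5 110.4 -37.3]
rows 1 each shift [32.33 -1.87 36.4 ] turn [ 1.77  2.5  -7.34]
```

```bash
python3 -m creep '[[1,16,-1,18,0.9,1.3,-3.7],[1,16,-1,18,0.9,1.2,-3.7],[1,0,0,0,0,0,0],[1,0,0,0,0,0,0]]' ; python3 -c "
from h import *
st();screw(cur(),tool_in_face(30,0,261));grab('wrist','w5');grab('side','d5');grab('scene','s5')
a=[cv2.resize(load('side')['frame'][110:270,230:390,::-1],(400,400)),cv2.resize(load('scene')['frame'][140:300,230:390,::-1],(400,400))]
cv2.imwrite('pics/c5.png',np.hstack(a))"
```

```text
time_s: 8.2
ee_pos: [639.7, -35.9, 280.7]
ee_rot: [180.0, -27.3, 122.2]
force: [-0.4, 0.5, -2.4]
gripper_width: 59.2
t 8.2 pos [639.7 -35.9 280.7] rot [179.96 -27.28 122.19] F [-0.4  0.5 -2.4] w 59.2 q [-14.4  34.   57.3  19.4 108.3 -43.6]
rows 1 each shift [ 1.3  -0.86  2.16] turn [ 0.14  0.22 -0.18]
```

View pics/w5.png

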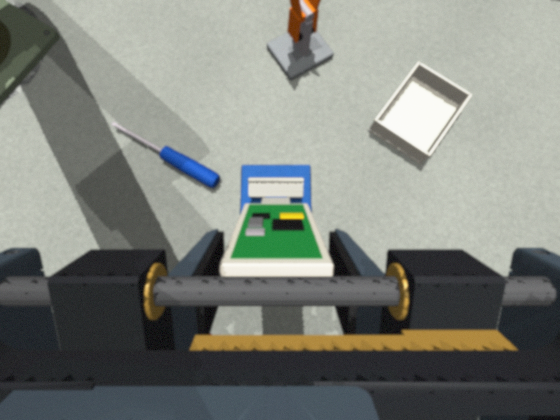

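View pics/c5.png

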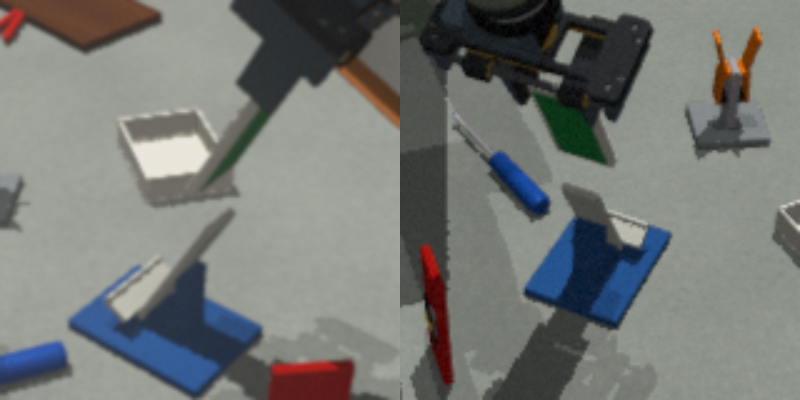

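The wrist view shows the board held straight, with the ledge and lip at about (247–304, 178–205) just below it and aligned. Enlarging to measure the ledge.

```bash
python3 - <<'E'
from h import *
g=load('wrist'); cv2.imwrite('pics/w5c.png',cv2.resize(g['frame'][155:285,215:340,::-1],None,fx=6,fy=4.5,interpolation=cv2.INTER_CUBIC))
F=face(); pts=[(24,40,0),(24,-40,0),(24,40,4),(24,-40,4),(20,40,4),(20,-40,4),(0,20,0),(0,-20,0)]
p=proj(g,[(F@[*p,1])[:3] for p in pts]); print(((p-[215,155]+.5)*[6,4.5]-.5).round(0).tolist())
E
```

```text
[[200.0, 124.0], [531.0, 123.0], [198.0, 126.0], [533.0, 126.0], [199.0, 139.0], [532.0, 138.0], [284.0, 197.0], [448.0, 196.0]]
```

View pics/w5c.png

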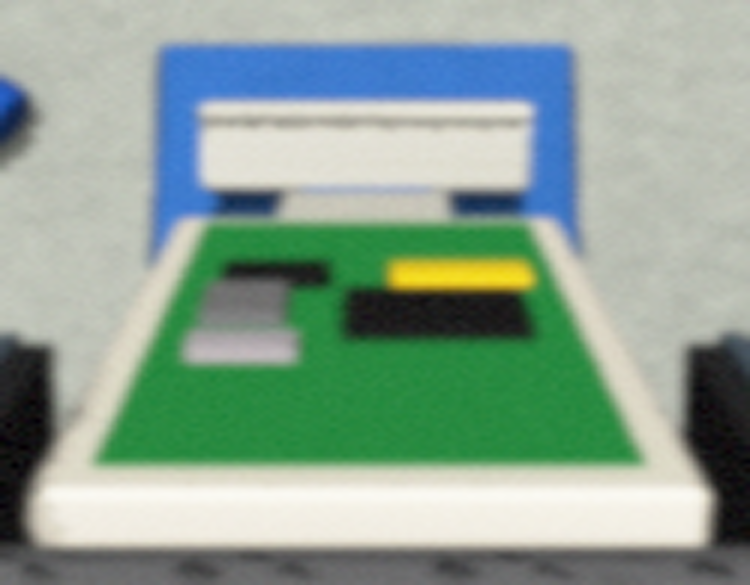

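```bash
python3 - <<'E'
from h import *
g=load('wrist'); T=cur()
for dz in (0,):
  p=proj(g,[(T@[x,y,z,1])[:3] for x,y,z in [(5,30,101),(5,-30,101),(5,30,-39),(5,-30,-39),(-5,30,-39),(-5,-30,-39)]]); print(((p-[215,155]+.5)*[6,4.5]-.5).round(0).tolist())
screw(T,tool_in_face(13,0,190),2);
E
```

```text
[[565.0, 213.0], [184.0, 212.0], [725.0, 489.0], [30.0, 489.0], [720.0, 568.0], [36.0, 568.0]]
rows 2 each shift [-7.81 -0.46 36.86] turn [ 0.09  0.12 -0.08]
```

```bash
python3 -m creep '[[1,-7,-0.5,37,0.1,0.1,-0.1],[1,-7,-0.5,37,0.1,0.1,-0.1],[1,0,0,0,0,0,0],[1,0,0,0,0,0,0]]' ; python3 -c "
from h import *
st();screw(cur(),tool_in_face(14,0,190),1);screw(cur(),tool_in_face(13,0,107),3);grab('wrist','w6');grab('side','d6');grab('scene','s6')
a=[cv2.resize(load('side')['frame'][150:270,250:370,::-1],(400,400)),cv2.resize(load('scene')['frame'][160:280,250:370,::-1],(400,400))]
cv2.imwrite('pics/c6.png',np.hstack(a))
cv2.imwrite('pics/w6c.png',cv2.resize(load('wrist')['frame'][165:285,215:340,::-1],None,fx=6,fy=4.5,interpolation=cv2.INTER_CUBIC))"
```

```text
time_s: 8.85
ee_pos: [628.1, -18.1, 210.5]
ee_rot: [179.9, -27.4, 122.6]
force: [-0.5, -0.3, -0.9]
gripper_width: 59.4
t 8.85 pos [628.1 -18.1 210.5] rot [179.87 -27.41 122.55] F [-0.5 -0.3 -0.9] w 59.4 q [-13.2  33.7  67.5  19.   98.6 -46.2]
rows 1 each shift [-1.17 -0.64  1.04] turn [0.06 0.09 0.13]
rows 3 each shift [-0.7  -0.23 28.01] turn [0.02 0.03 0.04]
```

View pics/c6.png

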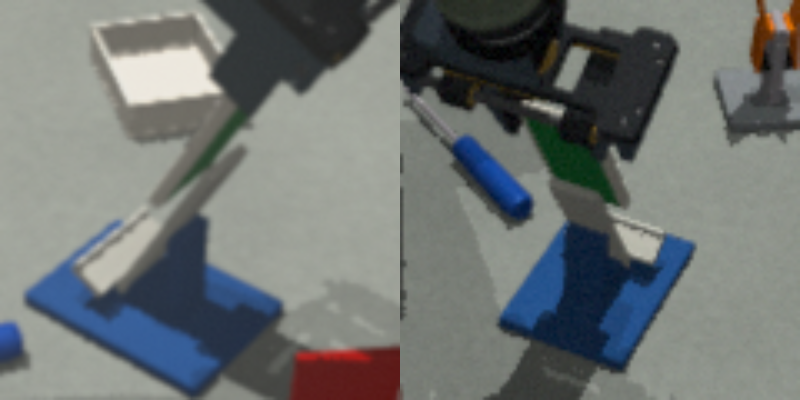

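View pics/w6c.png

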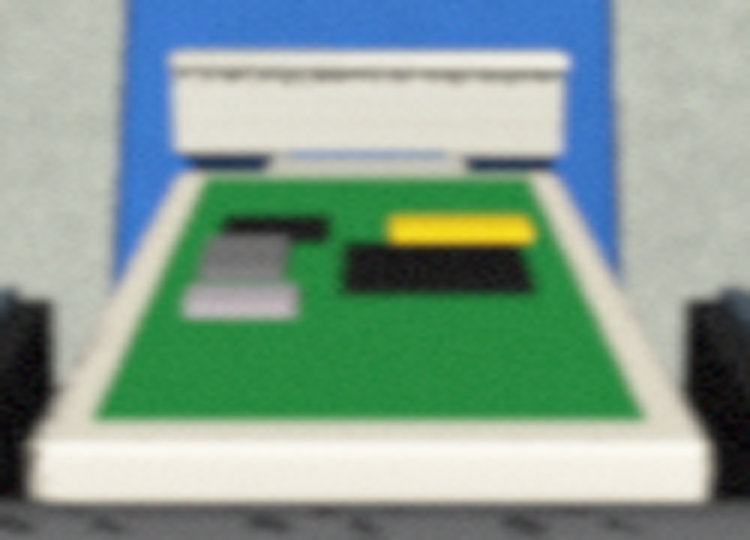

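The board is clear in front of the plate and centred on the ledge. Descending along the slope.

```bash
python3 -m creep '[[1,-0.5,0,27,0,0,0],[1,-0.5,0,27,0,0,0],[1,0,0,24,0,0,0],[1,0,0,0,0,0,0],[1,0,0,0,0,0,0]]' ; python3 -c "
from h import *
st();print((np.linalg.inv(face())@cur())[:3,3].round(1));grab('wrist','w7');grab('side','d7');
cv2.imwrite('pics/c7.png',np.hstack([cv2.resize(load('side')['frame'][170:270,240:340,::-1],(400,450)),cv2.resize(load('wrist')['frame'][165:285,215:340,::-1],(400,450))]))"
```

```text
time_s: 9.62
ee_pos: [609.3, 11.6, 140.7]
ee_rot: [179.9, -27.4, 122.6]
force: [-0.6, 0.2, -0.5]
gripper_width: 59.5
t 9.62 pos [609.3  11.6 140.7] rot [179.87 -27.41 122.56] F [-0.6  0.2 -0.5] w 59.5 q [-11.3  33.8  77.6  19.5  88.4 -47.8]
[ 14.1  -0.7 112.9]
```

View pics/c7.png

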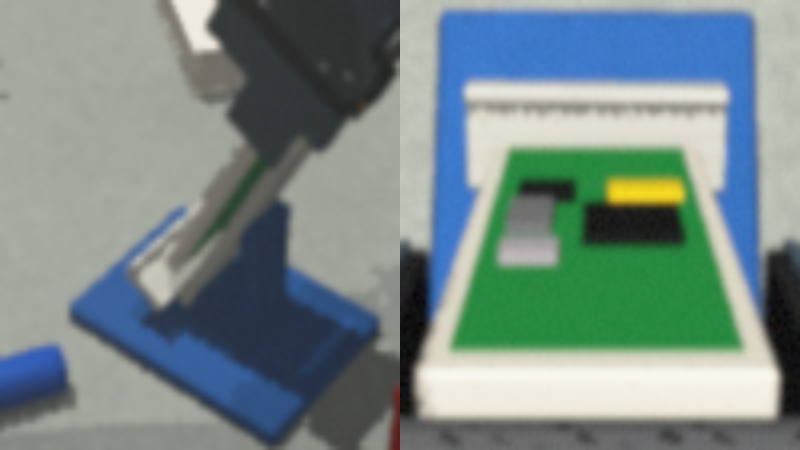

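```bash
python3 -m creep '[[1,-2,0,4,0,0,0],[1,-2,0,4,0,0,0],[1,0,0,0,0,0,0]]' ; python3 -m creep '[[1,0,0,2,0,0,0],[1,0,0,0,0,0,0]]';python3 -m creep '[[1,0,0,2,0,0,0],[1,0,0,0,0,0,0]]'; python3 -c "
from h import *
st();print((np.linalg.inv(face())@cur())[:3,3].round(1))"
```

```text
time_s: 10.1
ee_pos: [607.7, 12.2, 129.7]
ee_rot: [-179.9, -27.6, 122.5]
force: [0.0, -0.1, -0.5]
gripper_width: 59.6
time_s: 10.35
ee_pos: [607.4, 13.1, 128.4]
ee_rot: [-180.0, -27.5, 122.5]
force: [0.6, 0.0, -1.8]
gripper_width: 59.5
time_s: 10.6
ee_pos: [607.5, 13.3, 127.7]
ee_rot: [179.9, -27.4, 122.5]
force: [0.3, -2.7, 4.1]
gripper_width: 59.4
t 10.6 pos [607.5  13.3 127.7] rot [179.94 -27.43 122.55] F [ 0.3 -2.7  4.1] w 59.4 q [-11.1  34.2  78.8  19.5  86.9 -48.2]
[ 10.2  -0.  100.3]
```

```bash
python3 -m creep '[[1,-2,0,0,0,0,0],[1,-1,0,0,0,0,0],[1,0,0,0,0,0,0]]' |grep -v rot;  python3 -m creep '[[1,-1,0,0,0,0,0],[1,0,0,0,0,0,0]]'|grep force; python3 -m creep '[[1,-1,0,0,0,0,0],[1,0,0,0,0,0,0]]'|grep force; python3 -c "
from h import *
st();F=face();print((np.linalg.inv(F)@cur())[:3,3].round(1), F[:3,:3].T@state()['force'])"
```

```text
time_s: 10.98
ee_pos: [608.6, 11.5, 126.5]
force: [-0.7, -3.3, 7.2]
gripper_width: 59.4
force: [-1.4, -1.5, 7.4]
force: [-2.4, -0.9, 8.6]
t 11.47 pos [608.7  11.3 126.4] rot [179.95 -27.73 122.57] F [-2.4 -0.9  8.6] w 59.5 q [-11.4  34.5  78.5  19.6  87.1 -48.4]
[  7.6  -0.  100.3] [4.50169192 2.51216415 7.39218616]
```

```bash
python3 -m creep '[[1,-1.5,0,0,0,0,0],[1,0,0,0,0,0,0],[1,0,0,0,0,0,0]]'|grep force; python3 -c "
from h import *
st();F=face();print((np.linalg.inv(F)@cur())[:3,3].round(1), F[:3,:3].T@state()['force']);grab('wrist','w8');grab('side','d8');
cv2.imwrite('pics/c8.png',np.hstack([cv2.resize(load('side')['frame'][170:270,240:340,::-1],(400,450),interpolation=cv2.INTER_CUBIC),cv2.resize(load('wrist')['frame'][165:285,215:340,::-1],(400,450))]))"
```

```text
force: [-3.5, 1.4, 10.4]
t 11.85 pos [608.7  11.3 126.5] rot [179.95 -27.89 122.59] F [-3.5  1.4 10.4] w 59.6 q [-11.4  34.6  78.4  19.7  87.3 -48.5]
[  7.6  -0.  100.3] [7.50991746 2.25768143 7.81302734]
```

View pics/c8.png

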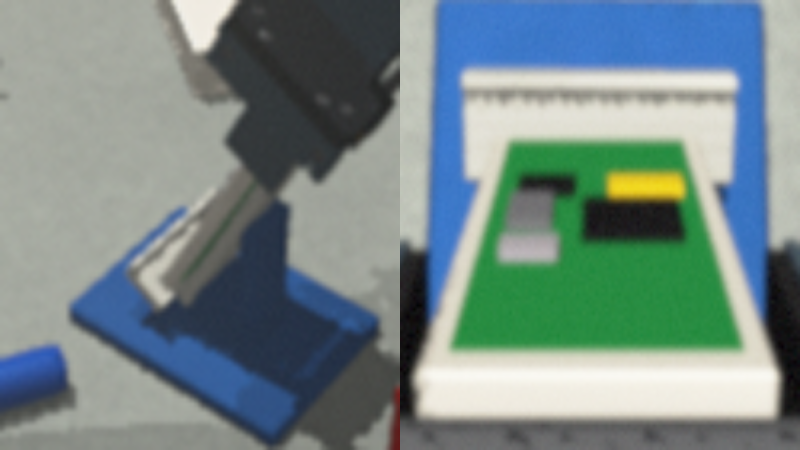

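The board is in contact with both plate and ledge, since it stops advancing. Opening the fingers, then backing off along the slope.

```bash
python3 -m creep '[[0.25,0.5,0,-0.5,0,0,0],[0,0,0,0,0,0,0],[0,0,0,0,0,0,0],[0,0,0,0,0,0,0]]'; python3 -c "
from h import *
st();F=face();print((np.linalg.inv(F)@cur())[:3,3].round(1));grab('wrist','w9')
cv2.imwrite('pics/c9.png',cv2.resize(load('wrist')['frame'][130:300,170:380,::-1],None,fx=3.5,fy=3.5))"
```

```text
time_s: 12.45
ee_pos: [610.0, 9.1, 124.1]
ee_rot: [-180.0, -27.5, 122.5]
force: [0.1, -0.7, -0.6]
gripper_width: 90.5
t 12.45 pos [610.    9.1 124.1] rot [-179.97  -27.54  122.5 ] F [ 0.1 -0.7 -0.6] w 90.5 q [-11.4  34.7  78.4  19.5  87.  -48.5]
[ 4.2  0.1 99.3]
```

View pics/c9.png

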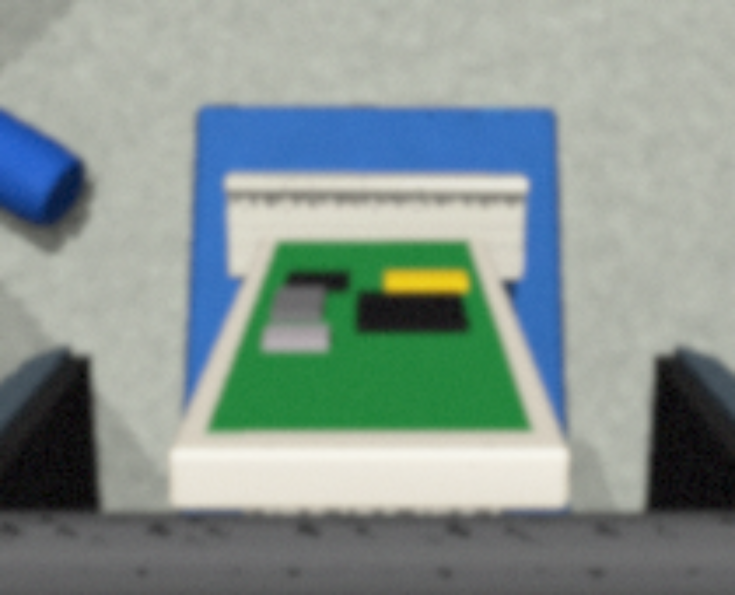

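The board stands centred, clear of the fingers. Retracting along the slope.

```bash
python3 -m creep '[[0,0,0,-20,0,0,0],[0,0,0,-40,0,0,0],[0,0,0,-55,0,0,0],[0,0,0,-50,0,0,0],[0,0,0,0,0,0,0]]' >/dev/null; python3 -c "
from h import *
st();screw(cur(),down([476,299.5,260],154));screw(cur(),down([476,299.5,260],154),16);grab('wrist','w10');grab('side','d10');grab('scene','s10')
cv2.imwrite('pics/c10.png',np.hstack([cv2.resize(load('side')['frame'][160:280,240:360,::-1],(400,400),interpolation=cv2.INTER_CUBIC),cv2.resize(load('scene')['frame'][170:290,250:370,::-1],(400,400))]))"
```

```text
t 13.12 pos [652.9 -56.8 273.9] rot [179.65 -27.18 122.6 ] F [-0.8 -0.2  0.2] w 91.6 q [-15.6  35.9  54.6  19.1 109.2 -45. ]
rows 7 each shift [51.82 21.3  15.12] turn [ 1.11 -3.77 -4.41]
rows 16 each shift [22.67  9.32  6.62] turn [ 0.49 -1.65 -1.93]
```

View pics/c10.png

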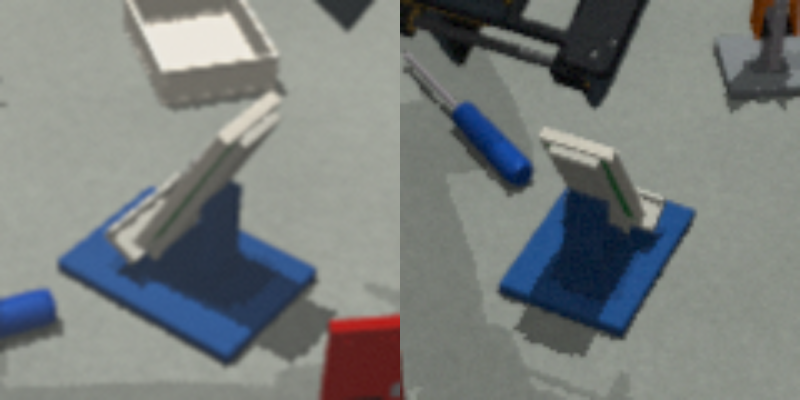

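View pics/w10.png

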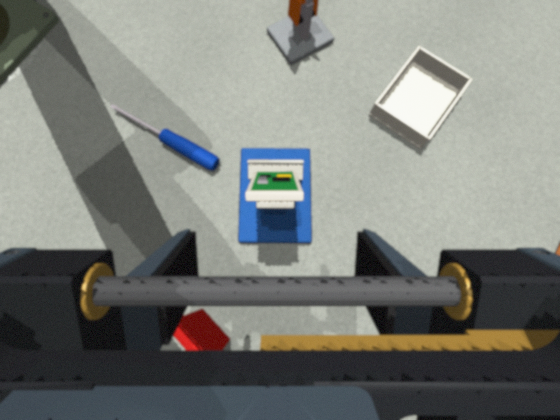

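The board lies flat on plate and ledge, component side out. Now to a viewing pose near the clip.

```bash
python3 -c "
from h import *
screw(cur(),down([530,273,260],154),8)"; 
```

```text
rows 8 each shift [37.85 20.75 10.98] turn [ 0.93 -3.37 -3.86]
```

```bash
python3 -m creep '[[0,38,21,11,1,-3.4,-3.9],[0,38,21,11,1,-3.4,-3.9],[0,38,21,11,1,-3.4,-3.9],[0,38,21,11,1,-3.4,-3.9]]' >/dev/null; python3 -m creep '[[0,38,21,11,1,-3.4,-3.9],[0,38,21,11,0.9,-3.4,-3.8],[0,38,21,11,0.8,-3.3,-3.8],[0,38,21,11,0.8,-3.3,-3.8],[0,0,0,0,0,0,0]]' >/dev/null; python3 -c "
from h import *
st();screw(cur(),down([530,273,260],154))"; python3 -m creep '[[0,0,0,0,0,0,0]]' > /dev/null; python3 -c "
from h import *
st();screw(cur(),down([530,273,260],154));grab('wrist','w11')"
```

```text
t 14.4 pos [536.8 281.5 267.5] rot [-1.7985e+02 -1.0000e-01  1.5448e+02] F [ 0.7 -0.6 -0.1] w 91.1 q [ 26.6  19.4  77.5  -0.   83.3 -37.9]
rows 1 each shift [  2.45 -10.66   7.56] turn [-0.15 -0.1   0.48]
t 14.53 pos [540.4 278.4 268.6] rot [-1.7992e+02  5.0000e-02  1.5413e+02] F [-0.1  0.7 -0.1] w 91.5 q [ 26.2  19.4  77.3  -0.1  83.3 -37.9]
rows 1 each shift [ 6.96 -9.38  8.6 ] turn [-0.08  0.05  0.13]
```

View pics/w11.png

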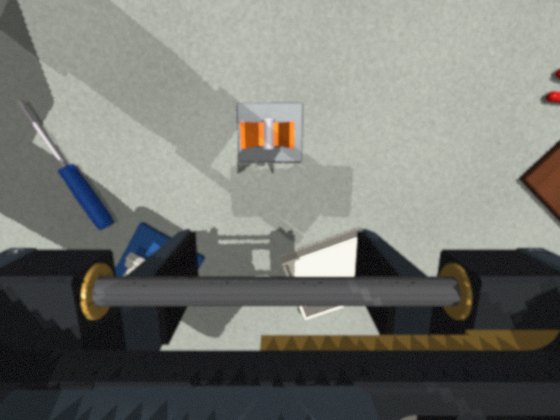

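The wrist view shows the clip from above at about (268,135), its handles spread left and right. That is the jaw opening direction, nearly aligned with the tool. Measuring.

```bash
python3 - <<'E'
from h import *
g=load('wrist'); cv2.imwrite('pics/w11c.png',cv2.resize(g['frame'][95:175,225:315,::-1],None,fx=8,fy=7,interpolation=cv2.INTER_CUBIC))
E
```

```text
(no output)
```

View pics/w11c.png

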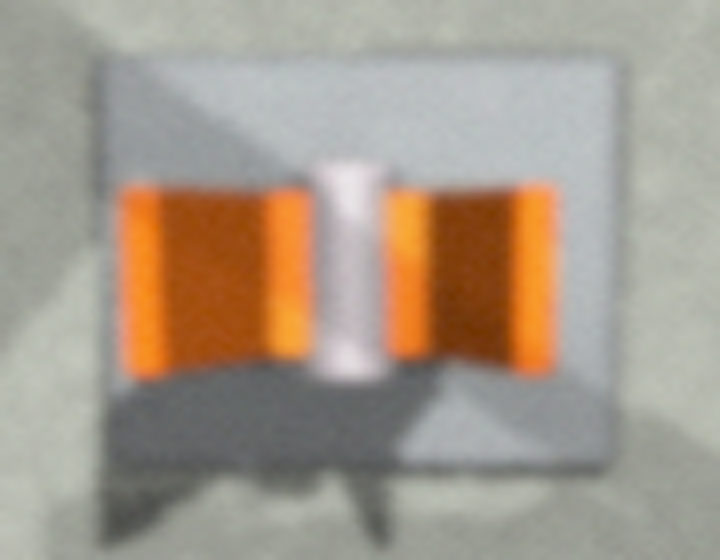

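```bash
python3 - <<'E'
from h import *
g=load('wrist')
px=lambda x,y:(x/8+225-.44,y/7+95-.43)
for zh in (138,141):
  L=onz(g,*px(120,282),zh);Rr=onz(g,*px(557,280),zh); print('handles',L.round(1),Rr.round(1),np.linalg.norm(L-Rr),((L+Rr)/2).round(1), np.degrees(np.arctan2(*(Rr-L)[[1,0]])))
a=onz(g,*px(340,187),141);b=onz(g,*px(340,377),141);print('width',np.linalg.norm(a-b))
for zb in (89,92,97): print('barrel',zb,onz(g,*px(350,270),zb).round(1))
c=[onz(g,*px(*p),12) for p in [(100,57),(622,57),(612,468),(105,468)]]; print(np.mean(c,0).round(1),[np.linalg.norm(c[i]-c[(i+1)%4]).round(1) for i in range(4)]); v=c[1]-c[0]; print(np.degrees(np.arctan2(v[1],v[0])))
T=cur(); print(T[:3,0],T[:3,1])
E
```

```text
handles [465.  274.2 138. ] [488.3 322.8 138. ] 53.9219391341173 [476.7 298.5 138. ] 64.45380191557554
handles [465.1 274.5 141. ] [488.2 322.7 141. ] 53.41962106080369 [476.6 298.6 141. ] 64.45380191557555
width 25.803263857716672
barrel 89 [476.3 299.   89. ]
barrel 92 [476.2 299.   92. ]
barrel 97 [476.2 299.2  97. ]
[477.  298.3  12. ] [np.float64(87.4), np.float64(78.1), np.float64(88.9), np.float64(78.1)]
64.15861896218395
[-0.89920733  0.43752088 -0.00128308] [ 4.37522033e-01  8.99207327e-01 -8.08760984e-04]
```

```bash
python3 -c "
from h import *
screw(cur(),down([476.5,298.8,190],154.2),3)"; python3 -m creep '[[0,0,0,0,0,0,0]]' >/dev/null; python3 -c "
from h import *
st();screw(cur(),down([476.5,298.8,190],154.2),3)"
```

```text
rows 3 each shift [22.44 -3.1  26.28] turn [-0.02  0.02 -0.05]
t 14.7 pos [541.8 277.4 269.3] rot [1.8000e+02 1.0000e-01 1.5397e+02] F [-0.  -0.   0.5] w 91.1 q [ 26.1  19.4  77.2  -0.1  83.3 -37.9]
rows 3 each shift [22.74 -3.09 26.42] turn [ 0.    0.03 -0.08]
```

```bash
python3 -m creep '[[0,22.5,-3,26.5,0,0,0],[0,22.5,-3,26.5,0,0,0],[0,22.5,-3,26.5,0,0,-0.2],[0,0,0,0,0,0,0],[0,0,0,0,0,0,0]]' >/dev/null; python3 -m creep '[[0,0,0,0,0,0,0]]' >/dev/null; python3 -c "
from h import *
st();screw(cur(),down([476.5,298.8,190],154.2),1)"
```

```text
t 15.45 pos [478.5 299.9 191.4] rot [179.83   0.22 154.21] F [-0.2  0.3 -0.1] w 90.8 q [ 31.   17.3  91.4  -0.1  71.  -33.2]
rows 1 each shift [ 1.31 -1.89  1.37] turn [0.17 0.22 0.01]
```

```bash
python3 -m creep '[[0,1.3,-1.9,5,0.1,0.2,0],[0,0,0,20,0,0,0],[0,0,0,20,0,0,0],[0,0,0,0,0,0,0],[0,0,0,0,0,0,0]]' >/dev/null; python3 -c "
from h import *
st();screw(cur(),down([476.5,298.8,106],154.2),2);grab('wrist','w12');grab('side','d12');grab('scene','s12')
cv2.imwrite('pics/c12.png',np.hstack([cv2.resize(load('side')['frame'][70:220,150:300,::-1],(400,400),interpolation=cv2.INTER_CUBIC),cv2.resize(load('scene')['frame'][80:220,290:430,::-1],(400,400))]))"
```

```text
t 16.07 pos [475.2 299.  145.8] rot [-1.8000e+02 -4.0000e-02  1.5428e+02] F [-0.3  0.2 -0.3] w 91.1 q [ 31.   19.1  95.7   0.   65.2 -33.3]
rows 2 each shift [-0.63  0.19 19.88] turn [-0.   -0.02  0.04]
```

View pics/c12.png

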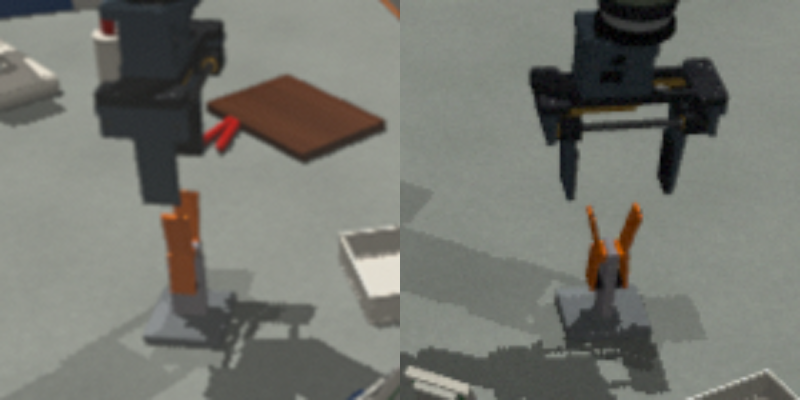

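View pics/w12.png

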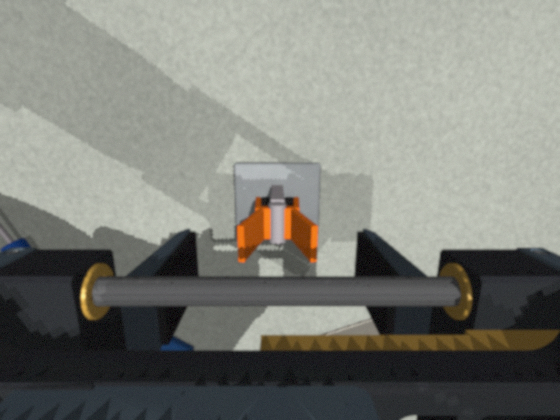

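Centred over the clip, which lies between the fingers at (277,240). Descending to grasp height.

```bash
python3 -m creep '[[0,-1,0,20,0,0,0],[0,0,0,19.5,0,0,0],[0,0,0,0,0,0,0],[0,0,0,0,0,0,0]]' >/dev/null; python3 -c "
from h import *
st();screw(cur(),down([476.5,298.8,106],154.2),1);grab('side','d13');grab('scene','s13')
cv2.imwrite('pics/c13.png',np.hstack([cv2.resize(load('side')['frame'][100:210,170:280,::-1],(400,400),interpolation=cv2.INTER_CUBIC),cv2.resize(load('scene')['frame'][110:220,310:420,::-1],(400,400))]))"
```

```text
t 16.73 pos [476.1 298.7 106.5] rot [ 1.7998e+02 -3.0000e-02  1.5428e+02] F [1.1 0.4 0.1] w 91.3 q [ 30.9  21.1  98.8   0.   60.1 -33.4]
rows 1 each shift [-0.36  0.24  0.52] turn [ 0.02 -0.03  0.08]
```

View pics/c13.png

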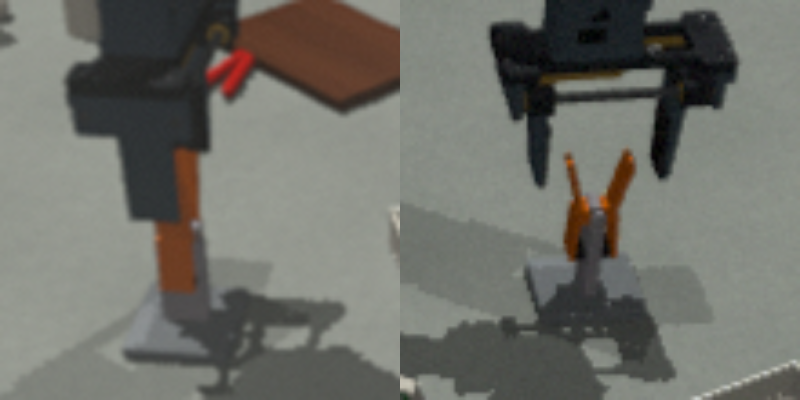

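```bash
python3 -m creep '[[0.6,0,0,0,0,0,0],[1,0,0,0,0,0,0],[1,0,0,0,0,0,0],[1,0,0,0,0,0,0],[1,0,0,0,0,0,0]]' 35; python3 -m creep '[[1,0,0,0,0,0,0],[1,0,0,0,0,0,0],[1,0,0,0,0,0,0],[1,0,0,0,0,0,0]]'
```

```text
time_s: 17.45
ee_pos: [476.1, 298.8, 107.0]
ee_rot: [180.0, -0.0, 154.3]
force: [-1.1, 0.6, 13.3]
gripper_width: 44.3
time_s: 17.95
ee_pos: [477.0, 299.5, 108.9]
ee_rot: [179.8, 0.1, 154.3]
force: [-1.7, -0.4, 15.2]
gripper_width: 27.1
```

Fully pinched at 27 mm. Lifting straight up.

```bash
python3 -m creep '[[1,0,0,-10,0,0,0],[1,0,0,-20,0,0,0],[1,0,0,-30,0,0,0],[1,0,0,-40,0,0,0],[1,0,0,-50,0,0,0]]' ; python3 -m creep '[[1,0,0,0,0,0,0],[1,0,0,0,0,0,0],[1,0,0,0,0,0,0]]' >/dev/null; python3 -c "
from h import *
st();grab('side','d14');grab('scene','s14');grab('wrist','w14')
cv2.imwrite('pics/c14.png',np.hstack([cv2.resize(load('side')['frame'][30:210,140:320,::-1],(400,400),interpolation=cv2.INTER_CUBIC),cv2.resize(load('scene')['frame'][40:220,280:460,::-1],(400,400))]))"
```

```text
time_s: 18.58
ee_pos: [475.0, 297.9, 255.7]
ee_rot: [-179.8, -0.2, 154.3]
force: [1.1, -0.0, -0.7]
gripper_width: 27.0
t 18.95 pos [474.9 297.8 253.7] rot [-179.75   -0.2   154.28] F [ 1.4  0.1 -1.2] w 26.5 q [ 30.9  15.4  85.2   0.   79.8 -33.4]
```

View pics/c14.png

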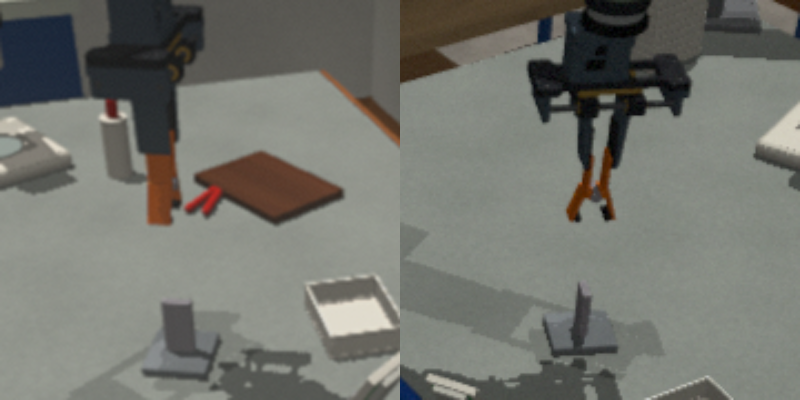

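View pics/w14.png

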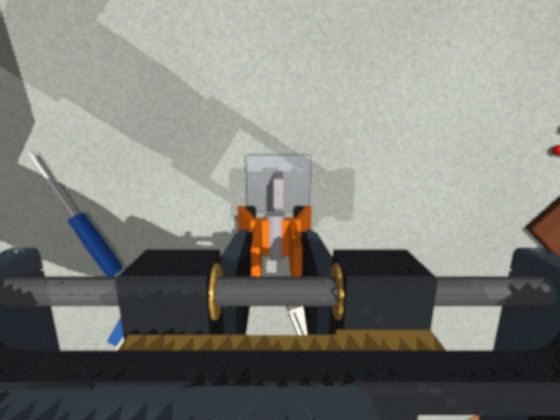

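The clip is off the post with its jaws open. Measuring where the barrel and jaws sit relative to the TCP.

```bash
python3 - <<'E'
from h import *
S=load('scene');D=load('side');W=load('wrist')
a=cv2.resize(D['frame'][80:140,190:240,::-1],(400,480),interpolation=cv2.INTER_CUBIC);b=cv2.resize(S['frame'][85:145,345:395,::-1],(400,480),interpolation=cv2.INTER_CUBIC)
T=cur()
# jaw lips tips predicted for barrel at tool z b
for bz in (16,20,24):
  for n,g,ox,oy in (('D',D,190,80),('S',S,345,85)):
    P=[(0,0,bz),(13,0,bz),(-13,0,bz),(0,18,bz+41),(0,-18,bz+41)]
    p=proj(g,[(T@[*q,1])[:3] for q in P]); print(bz,n,((p-[ox,oy]+.5)*8).round(0).tolist())
cv2.imwrite('pics/c14b.png',np.hstack([a,b]))
E
```

```text
16 D [[187.0, 240.0], [145.0, 237.0], [230.0, 242.0], [213.0, 338.0], [185.0, 391.0]]
16 S [[180.0, 313.0], [172.0, 293.0], [188.0, 333.0], [218.0, 409.0], [118.0, 415.0]]
20 D [[189.0, 252.0], [147.0, 250.0], [231.0, 255.0], [214.0, 350.0], [187.0, 403.0]]
20 S [[178.0, 323.0], [171.0, 303.0], [186.0, 343.0], [216.0, 419.0], [117.0, 424.0]]
24 D [[190.0, 265.0], [148.0, 262.0], [232.0, 267.0], [215.0, 362.0], [188.0, 415.0]]
24 S [[177.0, 333.0], [169.0, 313.0], [185.0, 353.0], [215.0, 428.0], [116.0, 434.0]]
```

View pics/c14b.png

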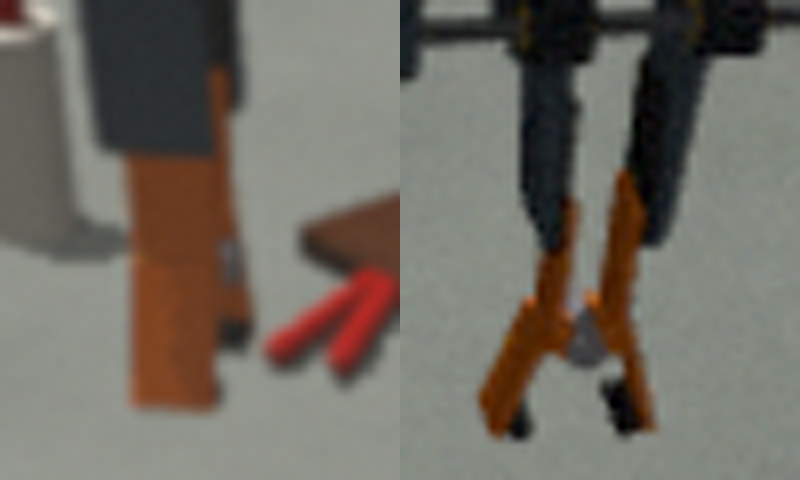

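```bash
cat >> h.py <<'E'
def clip_in_face(x,y,z,F=None):   # tool x=-face y, tool y=-face x, z=-face z
    F=face() if F is None else F
    G=np.eye(4);G[:3,:3]=np.array([[0,-1,0],[-1,0,0],[0,0,-1.]]);G[:3,3]=[x,y,z]; return F@G
def tf(): return np.linalg.inv(face())@cur()
E
python3 - <<'E'
from h import *
from scipy.linalg import logm,expm
T0=cur();T=clip_in_face(3.6,0,280);print(T[:3,3],np.linalg.det(T[:3,:3]))
screw(T0,T);screw(T0,T,15); L=np.real(logm(np.linalg.inv(T0)@T))
for k in range(0,16,3):
    M=T0@expm(L*k/15); print(M[:3,3].round(0),(M@[0,0,65,1])[:3].round(0))
E
```

```text
[655.07043125 -61.77396243 284.02098341] 1.0
rows 12 each shift [-36.6   14.26  -9.68] turn [1.33 2.44 9.92]
rows 15 each shift [-29.28  11.41  -7.74] turn [1.06 1.95 7.94]
[475. 298. 254.] [475. 298. 189.]
[566. 272. 272.] [559. 273. 207.]
[640. 211. 280.] [627. 216. 217.]
[684. 125. 282.] [666. 136. 221.]
[689.  28. 282.] [671.  47. 222.]
[655. -62. 284.] [639. -36. 226.]
```

```bash
python3 -m creep '[[1,-29.3,11.4,-7.7,1.1,1.9,7.9],[1,-29.3,11.4,-7.7,1.1,1.9,7.9],[1,-29.3,11.4,-7.7,1.1,1.9,7.9],[1,-29.3,11.4,-7.7,1.1,1.9,7.9],[1,-29.3,11.4,-7.7,1.1,1.9,7.9]]' >/dev/null; python3 -m creep '[[1,-29.3,11.4,-7.7,1.1,1.9,7.9],[1,-29.3,11.4,-7.7,1.1,1.9,7.9],[1,-29.3,11.4,-7.7,1.1,1.9,7.9],[1,-29.3,11.4,-7.7,1.1,1.9,7.9],[1,-29.3,11.4,-7.7,1.1,1.9,7.9]]' >/dev/null; python3 -c "
from h import *
st();screw(cur(),clip_in_face(3.6,0,280))"
```

```text
t 20.35 pos [705.4 107.8 286.8] rot [-160.67   -6.68   72.97] F [ 0.2 -0.5 -1. ] w 27.1 q [  1.7  41.4  40.2  13.4 114.3  21.4]
rows 4 each shift [-42.13  13.88  -8.46] turn [1.36 2.56 9.93]
```

```bash
python3 -m creep '[[1,-33.7,11,-6.8,1.1,2,8],[1,-33.7,11,-6.8,1.1,2,8],[1,-33.7,11,-6.8,1.1,2,8],[1,-33.7,11,-6.8,1.1,2,8],[1,-33.7,11,-6.8,1.1,2,8]]' >/dev/null;python3 -m creep '[[1,0,0,0,0,0,0],[1,0,0,0,0,0,0]]' >/dev/null; python3 -c "
from h import *
st();print(tf()[:3,3].round(1));screw(cur(),clip_in_face(3.6,0,280))"
```

```text
t 21.23 pos [666.8 -63.9 284.7] rot [-152.6     0.16   32.53] F [ 0.2  0.3 -1.5] w 26.6 q [-15.8  38.   49.4  19.3 112.7  46.1]
[ -3.3  -8.8 284.3]
rows 1 each shift [-8.77 -6.86  4.35] turn [0.1  0.21 0.04]
```

```bash
python3 -m creep '[[1,-8.8,-6.9,25,0.1,0.2,0],[1,0,0,20,0,0,0],[1,0,0,0,0,0,0],[1,0,0,0,0,0,0]]' >/dev/null; python3 -c "
from h import *
st();print(tf()[:3,3].round(1));screw(cur(),clip_in_face(3.6,0,235));grab('wrist','w16');grab('side','d16');grab('scene','s16')
cv2.imwrite('pics/c16.png',np.hstack([cv2.resize(load('side')['frame'][120:260,240:380,::-1],(400,400),interpolation=cv2.INTER_CUBIC),cv2.resize(load('scene')['frame'][140:280,240:380,::-1],(400,400))]))"
```

```text
t 21.73 pos [645.4 -45.4 248.8] rot [-1.5257e+02 -5.0000e-02  3.2510e+01] F [ 1.  -0.2 -1.2] w 26.8 q [-15.   35.3  59.2  18.9 105.5  44.4]
[  4.1  -0.6 240. ]
rows 1 each shift [-0.62  0.53  5.  ] turn [0.07 0.   0.12]
```

View pics/c16.png

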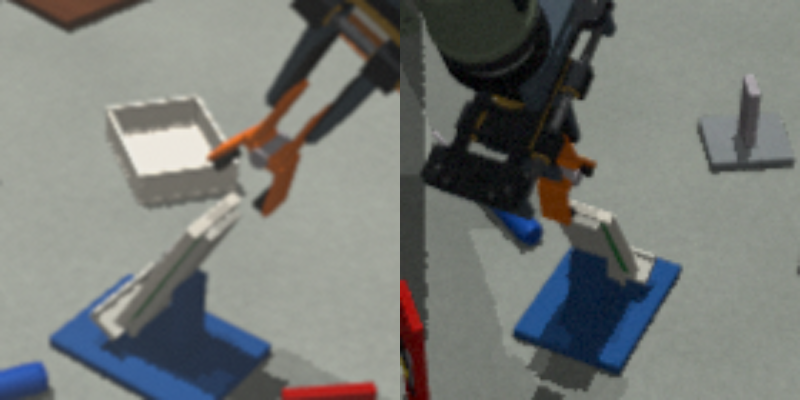

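View pics/w16.png

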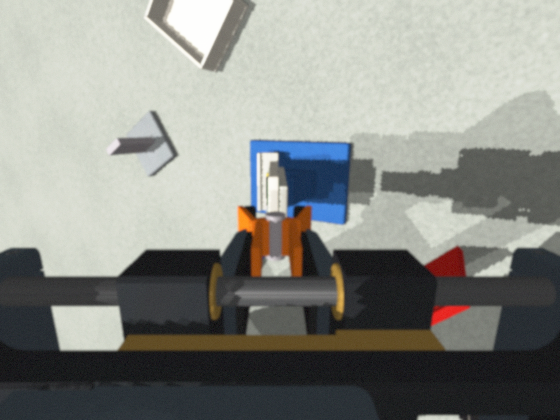

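```bash
python3 - <<'E'
from h import *
g=load('wrist'); cv2.imwrite('pics/w16c.png',cv2.resize(g['frame'][135:265,215:335,::-1],None,fx=6,fy=4.5,interpolation=cv2.INTER_CUBIC))
T=cur()
pts={'lipa':(0,15.5,20.5+38),'lipb':(0,-15.5,20.5+38),'barrel+':(16,0,20.5)}
F=face(); 
for k,q in pts.items(): print(k,((proj(g,(T@[*q,1])[:3])[0]-[215,135]+.5)*[6,4.5]).round(0))
for k,q in {'bt front':(12.6,0,139),'bt back':(2.6,0,139),'pl back':(-5.4,0,137)}.items():
  for y in (-30,30): print(k,y,((proj(g,(F@[q[0],y,q[2],1])[:3])[0]-[215,135]+.5)*[6,4.5]).round(0))
E
```

```text
lipa [489. 379.]
lipb [262. 378.]
barrel+ [377. 348.]
bt front -30 [316. 181.]
bt front 30 [318. 457.]
bt back -30 [381. 181.]
bt back 30 [380. 457.]
pl back -30 [433. 180.]
pl back 30 [428. 455.]
```

View pics/w16c.png

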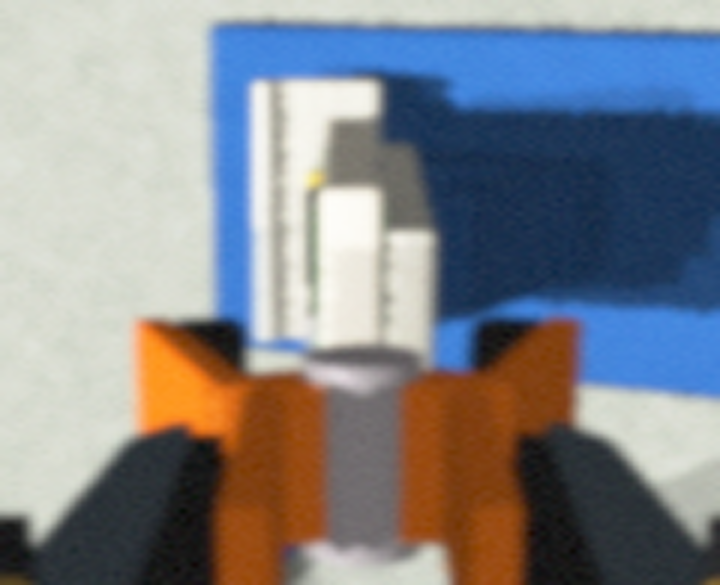

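The wrist view shows the board front edge at column 318, plate back at 437, jaw lips at 243 and 475. The stack is about 2–2.5 mm off the jaw centre, so I'll shift tool y by +2 while going down.

```bash
python3 -m creep '[[1,-0.5,2,15,0,0,0.1],[1,0,0,15,0,0,0],[1,0,0,0,0,0,0],[1,0,0,0,0,0,0]]' >/dev/null; python3 -c "
from h import *
st();print(tf()[:3,3].round(1));grab('wrist','w17');grab('side','d17')
cv2.imwrite('pics/c17.png',np.hstack([cv2.resize(load('side')['frame'][150:250,260:350,::-1],(380,420),interpolation=cv2.INTER_CUBIC),cv2.resize(load('wrist')['frame'][165:265,225:325,::-1],(420,420),interpolation=cv2.INTER_CUBIC)]))"
```

```text
t 22.38 pos [638.3 -36.5 221.5] rot [-1.5257e+02 -1.0000e-02  3.2330e+01] F [-0.1 -0.6 -1.9] w 27.2 q [-14.4  34.9  63.9  18.8 101.3  43.7]
[  1.7   0.6 210.5]
```

View pics/c17.png

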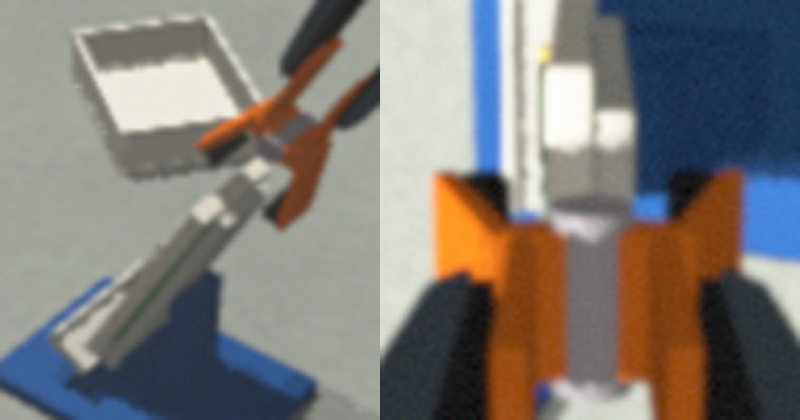

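The stack (545–635) is now centred between the lips (508–670). Pushing down over the edge.

```bash
python3 -m creep '[[1,0,0,12,0,0,0],[1,0,0,12,0,0,0],[1,0,0,0,0,0,0]]' |grep force; python3 -m creep '[[1,0,0,8,0,0,0],[1,0,0,5,0,0,0],[1,0,0,0,0,0,0],[1,0,0,0,0,0,0]]'|grep force; python3 -c "
from h import *
st();print(tf()[:3,3].round(1));grab('wrist','w18');grab('side','d18')
cv2.imwrite('pics/c18.png',np.hstack([cv2.resize(load('side')['frame'][150:250,250:340,::-1],(380,420),interpolation=cv2.INTER_CUBIC),cv2.resize(load('wrist')['frame'][165:265,225:325,::-1],(420,420),interpolation=cv2.INTER_CUBIC)]))"
```

```text
force: [0.6, -0.3, -1.1]
force: [0.5, 0.3, -0.6]
t 23.35 pos [628.8 -21.8 188.1] rot [-1.5253e+02  3.0000e-02  3.2330e+01] F [ 0.5  0.3 -0.6] w 26.7 q [-13.5  34.5  69.3  18.8  96.3  42.9]
[  1.8   0.8 172.9]
```

View pics/c18.png

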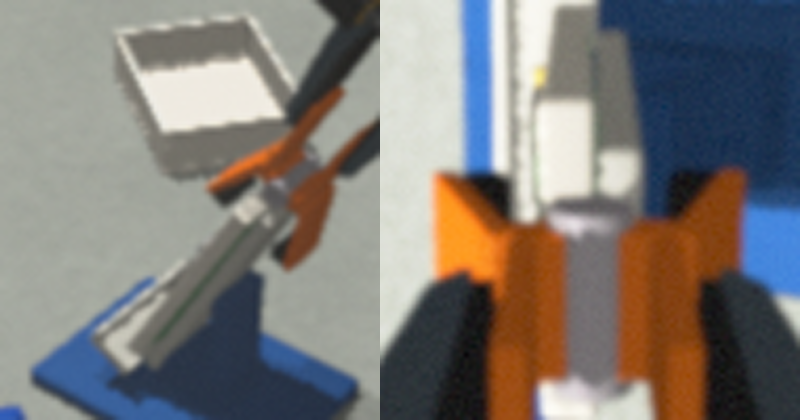

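```bash
python3 -m creep '[[1,0,0,3,0,0,0],[1,0,0,0,0,0,0],[1,0,0,0,0,0,0]]' |grep force; python3 -m creep '[[1,0,0,2,0,0,0],[1,0,0,0,0,0,0],[1,0,0,0,0,0,0]]' |grep force;python3 -c "
from h import *
st();print(tf()[:3,3].round(1), face()[:3,:3].T@state()['force'])"
```

```text
force: [-0.0, -0.4, -1.6]
force: [-0.6, 0.4, -1.4]
t 24.2 pos [627.4 -19.8 183.5] rot [-1.5251e+02  5.0000e-02  3.2340e+01] F [-0.6  0.4 -1.4] w 26.8 q [-13.4  34.5  70.   18.9  95.7  42.8]
[  1.8   0.9 167.6] [-0.05813726  0.33132585 -1.56863192]
```

Barrel about 148 mm up the slope, with no contact force. Opening to let the clip close.

```bash
python3 -m creep '[[0.6,0,0,0,0,0,0],[0.5,0,0,0,0,0,0],[0.4,0,0,0,0,0,0],[0.2,0,0,0,0,0,0],[0,0,0,0,0,0,0]]' ; python3 -m creep '[[0,0,0,0,0,0,0],[0,0,0,0,0,0,0],[0,0,0,0,0,0,0]]'|grep -E 'force|width'; python3 -c "
from h import *
st();grab('wrist','w19');grab('side','d19')
cv2.imwrite('pics/c19.png',np.hstack([cv2.resize(load('side')['frame'][150:250,250:340,::-1],(380,420),interpolation=cv2.INTER_CUBIC),cv2.resize(load('wrist')['frame'][165:285,215:335,::-1],(420,420),interpolation=cv2.INTER_CUBIC)]))"
```

```text
time_s: 24.82
ee_pos: [627.4, -19.8, 183.7]
ee_rot: [-152.5, 0.0, 32.3]
force: [0.6, 0.5, -0.5]
gripper_width: 71.8
force: [0.5, -0.8, 0.3]
gripper_width: 91.1
t 25.2 pos [627.4 -19.8 183.5] rot [-1.5251e+02  5.0000e-02  3.2340e+01] F [ 0.5 -0.8  0.3] w 91.1 q [-13.4  34.5  70.   18.9  95.7  42.8]
```

View pics/c19.png

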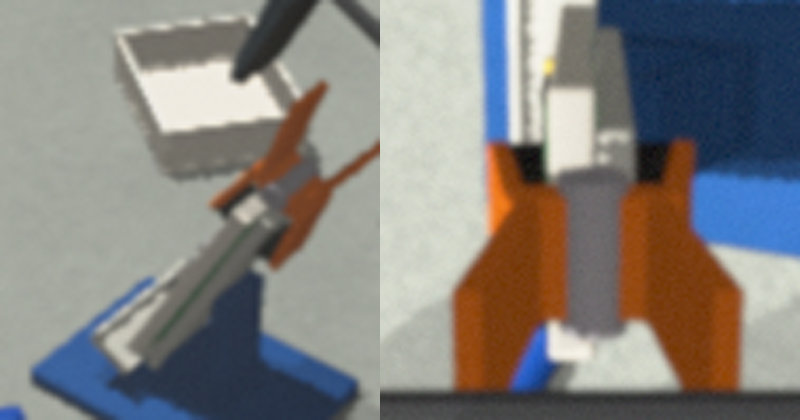

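Jaws closed on both board and plate. Retracting along the slope.

```bash
python3 -m creep '[[0,0,0,-15,0,0,0],[0,0,0,-30,0,0,0],[0,0,0,-50,0,0,0],[0,0,0,-50,0,0,0],[0,0,0,0,0,0,0]]' |grep force; python3 -m creep '[[0,0,0,0,0,0,0],[0,0,0,0,0,0,0]]' >/dev/null; python3 -c "
from h import *
st();grab('wrist','w20');grab('side','d20');grab('scene','s20')
cv2.imwrite('pics/c20.png',np.hstack([cv2.resize(load('side')['frame'][150:260,250:350,::-1],(400,440),interpolation=cv2.INTER_CUBIC),cv2.resize(load('scene')['frame'][180:280,265:355,::-1],(396,440),interpolation=cv2.INTER_CUBIC)]))
cv2.imwrite('pics/w20c.png',cv2.resize(load('wrist')['frame'][130:270,210:350,::-1],(600,600),interpolation=cv2.INTER_CUBIC))"
```

```text
force: [0.4, -0.4, -0.1]
t 26.18 pos [662.6 -75.8 311. ] rot [-152.38    0.17   32.36] F [ 0.3  0.6 -0.2] w 91.5 q [-16.8  38.   45.8  19.7 116.5  46.6]
```

View pics/c20.png

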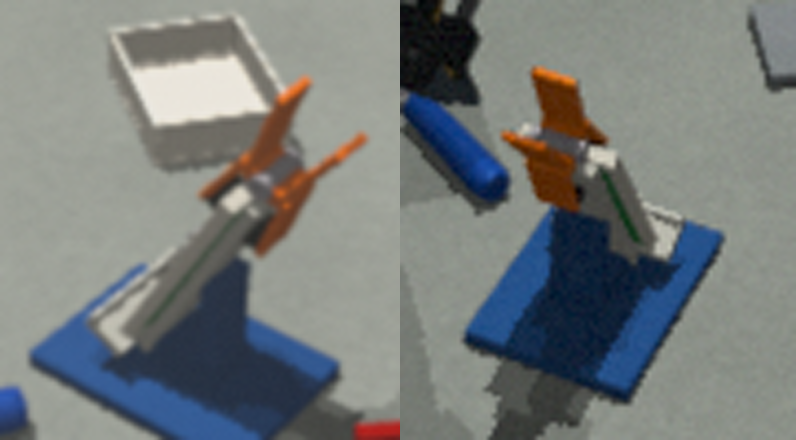

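View pics/w20c.png

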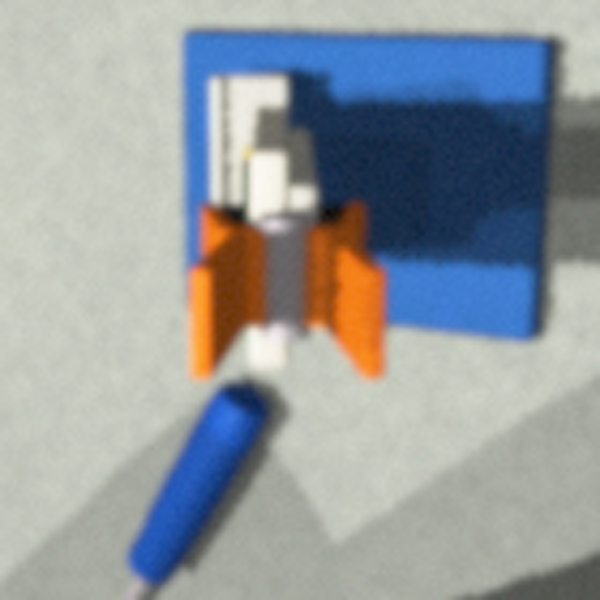

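View pics/s20.png

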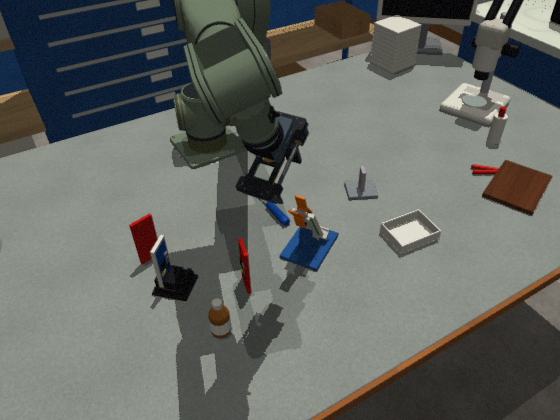

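```bash
python3 - <<'E'
from h import *
g=load('wrist'); k=600/140
px=lambda x,y:(x/k+210-.4,y/k+130-.4); Fi=np.linalg.inv(face())
q=lambda P:(Fi@[*P,1])[:3].round(1)
print('boardtop',q(onz(g,*px(266,150),160)),q(onz(g,*px(266,368),160)))
print('barrel',q(onz(g,*px(283,222),166+3)),q(onz(g,*px(288,338),166+3)))
print('handles', q(onz(g,*px(203,320),205)),q(onz(g,*px(376,320),190)))
S=load('scene');D=load('side')
E
```

```text
boardtop [  7.6 -29.1 138.1] [  7.9  31.4 138. ]
barrel [  3.  -11.8 150.6] [  1.7  19.3 151.3]
handles [ 22.4   7.1 181.1] [-19.3   6.  185.9]
```

All within tolerance. Handing in.

```bash
python3 -c "
from h import *
st(); print(job_done())"
```

```text
t 26.32 pos [662.8 -75.8 311.5] rot [-1.5243e+02  1.3000e-01  3.2360e+01] F [0.9 0.4 0. ] w 91.6 q [-16.8  38.   45.7  19.7 116.5  46.6]
the job is handed in; nothing more can be done
None
```

The green board stands clipped on the inspection rest, and the job was handed in at 26.3 s; `job_done()` gave no verdict.

**What I did:** I gripped the green board by its narrow edges and lifted it straight out of the rack. I stood it on the ledge, pressed it lightly against the plate until it stopped, and let go. Then I pinched the clip to 27 mm, lifted it off the post, slid it down the slope over the top edge and let it close.

**Last checks:**

| Quantity | Measured | Limit |
|---|---|---|
| Board centre off mid width | about 1 mm | 14 mm |
| Clip barrel off mid width | about 3–4 mm | 14 mm |
| Barrel height up the slope | about 148–151 mm | 140–162 mm |
| Barrel offset square to the plate (x) | about 0 mm | -7 to 9 mm |

- **Fit:** the pictures show the board flat on the plate with its component side out, and the jaws closed on board and plate together. The gripper was well clear.
- **Bystanders:** the blue board, bottle, tray and screwdriver look unmoved in the last pictures, judged by eye only.

**Disagreements and gaps:**
- The scene and side cameras disagreed by 2–4 mm.
- The plate turned out about 2.6 mm further forward than the cameras first suggested. I corrected for that from the contact, then by a 2 mm shift before pushing the clip on.
- The clip's gripping force and jaw angle could not be measured, only seen to be closed.

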